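# Line up the spice jars on the back rail with a straightedge

## Task

Take the straightedge by its upright grip, come in from the robot's side, push the three spice jars back with its blade into one straight row against the wooden rail, and press the row home with about 14 N for a good second, never more than 17 N. Then draw the straightedge back and leave it standing upright on the range, at least two centimetres clear in front of the row. Keep the jars upright, push them only with the straightedge, and leave the other things alone.

Things in the scene. Friction and masses are not known exactly. Their poses are not given: they have to be found in the camera images.
- rail: fixed wooden back rail standing on the range, 300 mm long (its y), 18 mm thick, 60 mm high, on two dark steel feet; origin at the foot of the front face midway along it; its x points straight away from the jars into the wood, so the jars stand at negative x and the front face is the plane x = 0; z up
- straightedge: loose straightedge, 0.31 kg: dark wooden foot 62 x 90 x 18 mm (x -30 to +32) with an upright grip, and before it a slippery white plastic blade 250 mm long (y), 6 thick, 50 high, lower edge 2 mm up. Origin on the underside below the grip's middle; x forward through the blade, z up. Blade set differently each time: its flat front face is 40 to 70 mm ahead of the origin, not measured, so feel for the contact
- grip (a point): middle of the straightedge's upright wooden grip, 80 mm straight above the straightedge's origin, same axes; the grip is 20 mm thick (x), 46 mm wide (y), its top 102 mm above the underside. The blade is held on its guide bars by friction far above 20 N, so pushing does not shift it
- jar0: green-capped glass spice jar, 46 mm diameter at the cap (about 44 mm at the glass), 106 mm tall, about 0.1 kg; slides with about 0.6 N; origin at the centre of its underside, z up
- jar1: green-capped glass spice jar, 46 mm diameter at the cap (about 44 mm at the glass), 106 mm tall, about 0.1 kg; slides with about 0.6 N; origin at the centre of its underside, z up
- jar2: green-capped glass spice jar, 46 mm diameter at the cap (about 44 mm at the glass), 106 mm tall, about 0.1 kg; slides with about 0.6 N; origin at the centre of its underside, z up
- egg_timer: bystander: white wind-up kitchen timer, 66 mm diameter, 60 mm tall; origin at the centre of its underside
- shaker: bystander: small grey shaker, 44 mm diameter, 90 mm tall; origin at the centre of its underside
- salt_grinder: bystander: glass grinder with a steel head, 54 mm diameter, 136 mm tall, behind the rail; origin at the centre of its underside
- candle_jar: bystander: pale green candle in a glass, 76 mm diameter, 90 mm tall, behind the rail; origin at the centre of its underside
Things that resemble listed ones, but are neither listed nor needed, are in the scene too. Leave any turquoise look-alike of the jar2 alone.

How it is judged:
By the outcome, as a careful person would: the job done as asked, in the order asked, and still so for the second after the job is handed in, with the robot touching nothing.
It also fails if it takes over 72 s, if anything falls off the work surface, if the arm or the gripper's body presses on something with over 40 N, if the wrist force passes 120 N, or if a joint passes its speed limit or range.

## Robot

A 6-joint arm with a two-finger parallel gripper is mounted at the origin on a cart in front of the work surface, level with it; the furniture and walls round the work are solid. World frame = base frame: x ahead of the robot, y to its left, z up, the work surface at z = 0. Lengths are in m, angles in rad, forces in N, time in s.
With the tool pointing down it reaches from about 0.3 to 0.75 m from the base axis. Payload 8.5 kg.
Tool frame: the origin (TCP) lies midway between the tips of the shut fingers; the grasp point (between the pads) lies 19 mm behind it (grasp_offset is the y of the grasp point in the tool frame, in m); y points along the fingers, x is the direction in which the jaws open and shut, and the axes are right-handed (so a half turn about y gives the same grasp; the last joint's range is limited). The gripper opens to 85 mm and grips with 20 to 120 N. Pads are 22 mm wide; open, the fingers measure 114 mm over their backs; the gripper's body (76 mm by 85 mm) begins 54 mm behind the grasp point. The pads swing forward as they close: fully open they stand 13 mm farther back than shut.
Start: joints at [-1.523, 0.381, 1.297, -0, 1.464, -0.215], TCP at [0.143, -0.531, 0.194] pointing down, gripper open.
Joint ranges: [-3.11, 3.11], [-0.89, 2.33], [0.22, 2.48], [-1.42, 4.56], [0.17, 2.85], [-2.88, 2.88]. Speed limits (rad/s): [2.39, 2.39, 3.14, 3.14, 3.14, 3.14].

## Interface

Orientations are given as a 3x3 rotation matrix whose columns are the frame's x, y, z axes.
In Python, from bench import * gives the robot as it stands.
- The arm moves only by the tool move_arm, never from a script. Its argument "targets" is a list of rows, each an object of numbers: "tx", "ty", "tz": the shift along the tool's x, y, z in mm; "ax", "ay", "az": the turn, a rotation vector about the tool's x, y, z in degrees; "claw": the opening, from 0 (shut) to 1 (fully open). In form: [{"tx": .., "ty": .., "tz": .., "ax": .., "ay": .., "az": .., "claw": ..}, ...]. A call has 1 to 12 rows; each row is the pose to reach, as a shift and turn from the pose commanded when the call began, along the tool's axes at that moment; what a row does not reach only later rows make up. A row lasts 1/10 s, in which the tool goes at most 50 mm and 8.59 degrees, less where a joint would pass 70% of its speed; a pose out of reach is approached as far as the arm can. A call with a gripper value outside its range is refused whole. The fingers move at their own pace and stop on an object; "grip_force" is the grip in N (left out, the last holds). Time passes only in rows, so rows that repeat a pose let the fingers close. It gives the time, the measured TCP pose, the force and the opening at its end, in the units of the state.
- read_state(): the state, without advancing time (a new reading comes with each control period).
- camera(name): name is "side" or "top"; returns a dict with "img" (400x640x3 uint8, red, green, blue), "range_z" (400x640 float32, m along the optical axis (not along the pixel's ray), 0 where there is no reading), "fx", "fy", "cx", "cy" (pixels), "rvec" (rotation vector, rad) and "tvec" (3), from world to camera coordinates, as OpenCV has them. Camera axes: x right, y down, z forward; pixel columns grow to the right and rows downward; lengths in m; the calibration is good to about 2 mm. A picture is of the moment at which its call begins.
- sign_off(): hands the job in, once; it reports no verdict.
The state is a dict: "clock": time; "joints": joint angles; "qd": joint speeds; "tau": joint torques, N m; "eef_pos": TCP position; "tool_rot": TCP orientation; "contact_force": force on the tool from outside, world axes, zero at the start; "moment": the same for the moment, N m; "finger_gap": finger opening in m.
Only numpy, scipy, OpenCV 4.12 (cv2) and the standard library are available. Lean on these libraries where they do the work, as an engineer would, in place of code of your own. Each camera call takes 0.05 s, during which the arm holds its last target.

## Working session

There is one attempt and no reset: what is moved stays moved. The work goes in short steps, Python scripts to look and compute and a tool call to move; the robot and the scene stay as the last step left them, time stands still between calls to the robot, and variables do not carry over. Pictures are saved under pics/ and viewed, and the job is handed in when it is done.

Besides the shell and the picture viewer there is one more tool, called after "Call:" as name(argument=value, ...), one argument or row to a line, values as JSON. move_arm: Moves the arm, as the interface text tells. Its arguments: {"type":"object","properties":{"targets":{"type":"array","items":{"type":"object","properties":{"tx":{"type":"number"},"ty":{"type":"number"},"tz":{"type":"number"},"ax":{"type":"number"},"ay":{"type":"number"},"az":{"type":"number"},"claw":{"type":"number"}}}},"grip_force":{"type":"number"}},"required":["targets"]}

```bash
mkdir -p pics; ls; cat > h.py <<'E'
from bench import *
import numpy as np, cv2
def grab(n,tag):
    c=camera(n); np.savez(''+tag+'.npz',**c)
    cv2.imwrite(f'pics/{tag}.png',c['img'][:,:,::-1]); return c
def world(c):
    R=cv2.Rodrigues(np.array(c['rvec'],float))[0]; t=np.array(c['tvec'],float).ravel()
    v,u=np.mgrid[:400,:640]; z=c['range_z'].astype(float)
    p=np.stack([(u-c['cx'])/c['fx']*z,(v-c['cy'])/c['fy']*z,z],-1)
    w=(p-t)@R; w[z==0]=np.nan; return w
def proj(c,P):
    return cv2.projectPoints(np.array(P,float).reshape(-1,1,3),np.array(c['rvec'],float),np.array(c['tvec'],float),np.array([[c['fx'],0,c['cx']],[0,c['fy'],c['cy']],[0,0,1.]]),None)[0].reshape(-1,2)
E
python3 - <<'E'
from h import *
for n in('top','side'):
    c=grab(n,n+'1'); R=cv2.Rodrigues(np.array(c['rvec'],float))[0]; print(n,-R.T@np.array(c['tvec']).ravel(),R.round(2).tolist(),c['fx'])
print(read_state())
E
```

```text
pics
top [0.51540961 0.04578052 1.19579093] [[-0.01, -1.0, -0.01], [-1.0, 0.01, -0.05], [0.05, 0.01, -1.0]] 500.3706646501486
side [0.16235683 0.84126529 0.43341643] [[-0.88, -0.47, -0.02], [-0.15, 0.32, -0.94], [0.44, -0.83, -0.35]] 375.4704221027022
{'clock': 0.1, 'joints': array([-1.52328507e+00,  3.81138734e-01,  1.29815087e+00, -2.11952191e-05,
        1.46361216e+00, -2.15333669e-01]), 'qd': array([-9.18181991e-04, -2.09135665e-03, -2.57686330e-03, -2.80030373e-04,
       -2.84681823e-04,  8.19727329e-05]), 'tau': array([ 6.01136737e-03, -4.49219441e+01, -2.31652576e+01, -2.25610268e-05,
        3.68986701e-03, -1.59473245e-06]), 'eef_pos': array([ 0.14286457, -0.5308017 ,  0.19347962]), 'tool_rot': array([[ 2.59830962e-01, -8.32240623e-05,  9.65654112e-01],
       [-9.65653263e-01,  1.30663604e-03,  2.59830846e-01],
       [-1.28338264e-03, -9.99999143e-01,  2.59138911e-04]]), 'contact_force': array([-0.35671379,  0.26893056, -0.39211461]), 'moment': array([0.0256106 , 0.02806254, 0.04180773]), 'finger_gap': 0.08566870418547823}
```

View pics/top1.png

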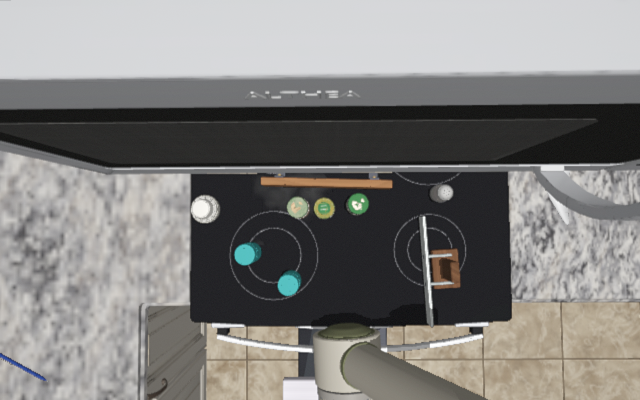

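View pics/side1.png

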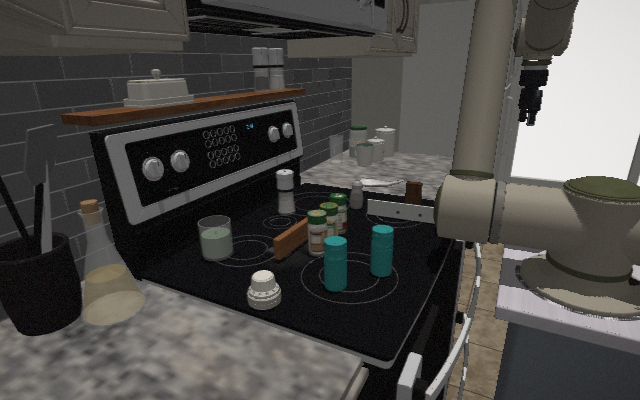

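```bash
python3 - <<'E'
import cv2
i=cv2.imread('pics/top1.png'); cv2.imwrite('pics/t1a.png',cv2.resize(i[165:305,230:400],None,fx=4.5,fy=4.2,interpolation=cv2.INTER_CUBIC)); cv2.imwrite('pics/t1b.png',cv2.resize(i[170:335,380:520],None,fx=3.6,fy=3.6,interpolation=cv2.INTER_CUBIC))
i=cv2.imread('pics/side1.png'); cv2.imwrite('pics/s1a.png',cv2.resize(i[160:310,190:470],None,fx=2.8,fy=2.8,interpolation=cv2.INTER_CUBIC))
E
```

```text
(no output)
```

View pics/t1a.png

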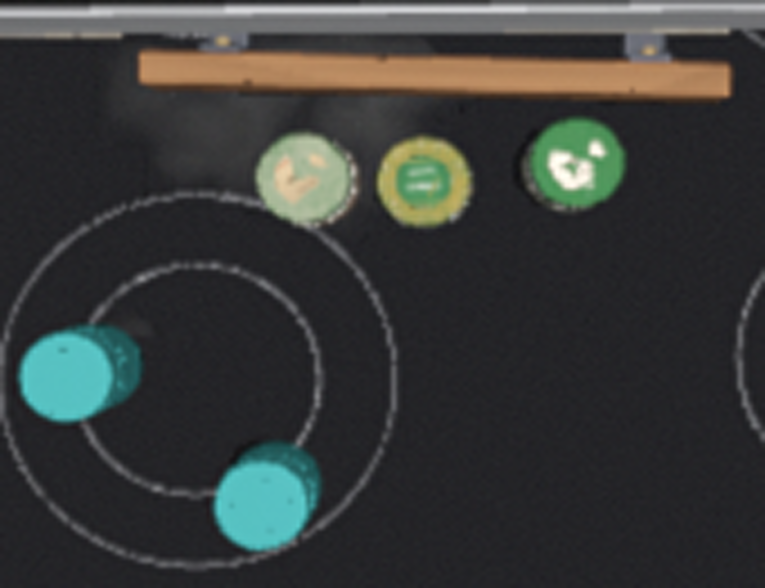

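View pics/t1b.png

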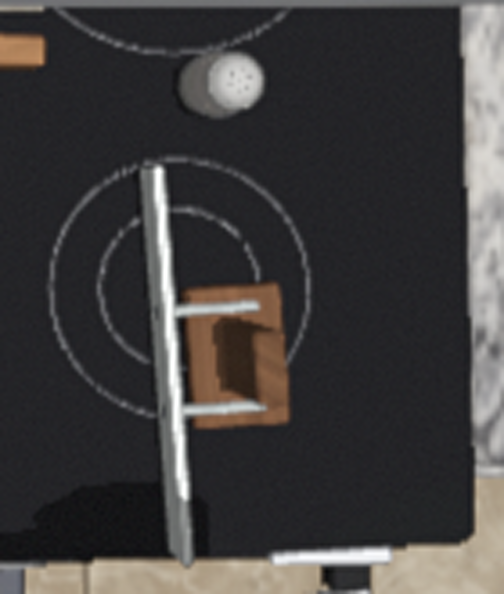

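View pics/s1a.png

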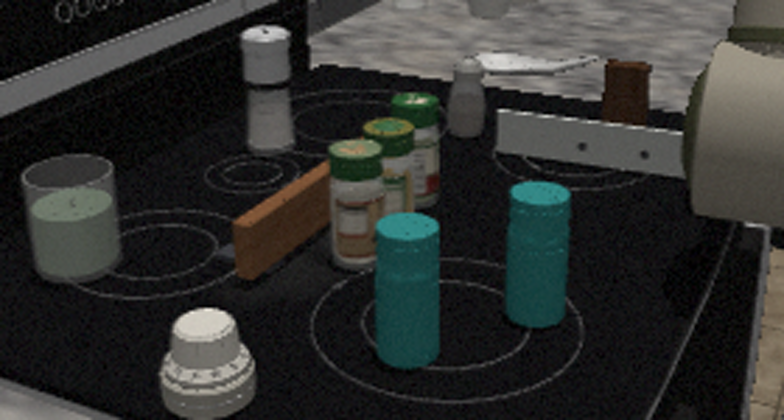

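```bash
python3 - <<'E'
from h import *
c=dict(np.load('top1.npz')); w=world(c)
def blob(name,u0,u1,v0,v1,z0,z1):
    s=w[v0:v1,u0:u1].reshape(-1,3); s=s[(s[:,2]>z0)&(s[:,2]<z1)]
    r=cv2.minAreaRect((s[:,:2]*1000).astype(np.float32)); print(name,len(s),s.mean(0).round(4),'min',s.min(0).round(3),'max',s.max(0).round(3),'rect',np.round(r[0],1),np.round(r[1],1),round(r[2],1))
    return s
print(w[300,400],w[230,350])
blob('rail',250,400,170,195,.05,.07)
blob('jA',284,312,193,222,.1,.115); blob('jB',312,338,193,222,.1,.115); blob('jC',344,372,190,218,.1,.115)
blob('tA',230,264,238,270,.09,.13); blob('tB',274,304,268,300,.09,.13)
blob('shaker',425,460,180,205,.08,.1); blob('timer',185,222,190,225,.04,.07)
blob('foot',428,466,245,292,.01,.03); blob('grip',428,466,245,292,.09,.12); blob('blade',414,440,210,330,.046,.06)
# blade line
s=blob('gripall',428,466,245,292,.035,.12)
hood=w[100:170,330]; print(hood[::8])
E
```

```text
[ 0.33147755 -0.11952039 -0.00361501] [ 0.49768994 -0.00273845 -0.00214991]
rail 1083 [0.6074 0.054  0.0601] min [ 0.594 -0.095  0.05 ] max [0.626 0.202 0.067] rect [609.5  53.5] [296.6  23.6] 87.9
jA 333 [0.5498 0.1167 0.1064] min [0.528 0.095 0.1  ] max [0.572 0.139 0.113] rect [550.1 116.7] [43.5 43.2] 44.5
jB 327 [0.5474 0.0587 0.1062] min [0.526 0.038 0.101] max [0.569 0.08  0.112] rect [547.6  58.9] [41.5 43.7] 89.5
jC 331 [ 0.5567 -0.0156  0.1063] min [ 0.536 -0.038  0.101] max [0.578 0.006 0.112] rect [556.8 -16.4] [43.8 41.6] 89.2
tA 351 [0.4481 0.2305 0.1057] min [0.427 0.209 0.09 ] max [0.47  0.254 0.113] rect [448.  231.1] [43.1 44.7] 46.4
tB 350 [0.3823 0.137  0.1059] min [0.36  0.115 0.091] max [0.404 0.159 0.112] rect [382. 137.] [43.7 43. ] 1.3
shaker 160 [ 0.5812 -0.2105  0.0866] min [ 0.566 -0.227  0.08 ] max [ 0.598 -0.197  0.094] rect [ 581.9 -212.2] [31.5 29.4] 1.0
timer 336 [0.5493 0.337  0.0572] min [0.526 0.317 0.04 ] max [0.572 0.36  0.067] rect [549.9 338.3] [42.8 45.6] 61.6
foot 722 [ 0.4094 -0.2147  0.0198] min [ 0.361 -0.254  0.01 ] max [ 0.452 -0.182  0.03 ] rect [ 406.5 -218.4] [90.2 70.7] 2.6
grip 213 [ 0.4073 -0.2227  0.1017] min [ 0.385 -0.234  0.09 ] max [ 0.43  -0.212  0.108] rect [ 407.1 -223.8] [45.1 20.6] 3.9
blade 319 [ 0.4028 -0.175   0.0507] min [ 0.279 -0.185  0.046] max [ 0.527 -0.165  0.056] rect [ 403.  -175.5] [248.7   7. ] 3.5
gripall 393 [ 0.4051 -0.2139  0.0825] min [ 0.359 -0.234  0.035] max [ 0.43  -0.175  0.108] rect [ 394.6 -204.6] [70.1 59.2] 0.7
[[0.58252839 0.04506165 0.92490272]
 [0.58454131 0.04502498 0.89705431]
 [0.58470953 0.04500572 0.87359015]
 [0.58400569 0.04499356 0.85070791]
 [0.58400386 0.04497001 0.81994951]
 [0.58392862 0.04494281 0.78368192]
 [0.58380491 0.04491027 0.7399703 ]
 [0.58375373 0.04486873 0.68523311]
 [0.58419214 0.04480885 0.61141773]]
```

```bash
cat > m.py <<'E'
from h import *
def lines(c,box=(250,400,170,195)):
    w=world(c); u0,u1,v0,v1=box
    s=w[v0:v1,u0:u1].reshape(-1,3); s=s[(s[:,2]>.05)&(s[:,2]<.068)]
    for nm,q in(('front',2),('rear',98)):
        pts=[]
        for y in np.arange(-.09,.2,.01):
            t=s[abs(s[:,1]-y)<.005]
            if len(t)>5: pts.append((y,t[:,0].min() if q==2 else t[:,0].max()))
        pts=np.array(pts); p=np.polyfit(pts[:,0],pts[:,1],1); r=pts[:,1]-np.polyval(p,pts[:,0]); k=abs(r)<.003
        p=np.polyfit(pts[k,0],pts[k,1],1); print(nm,'slope deg',np.degrees(p[0]),'x at y=.0535',np.polyval(p,.0535),r.std())
def pca(s):
    m=s[:,:2].mean(0); _,_,v=np.linalg.svd(s[:,:2]-m); return m,v
E
python3 - <<'E'
from m import *
c=dict(np.load('top1.npz')); lines(c); w=world(c)
s=w[210:330,414:440].reshape(-1,3); s=s[(s[:,2]>.046)&(s[:,2]<.06)]; m,v=pca(s); print('blade',m,v[0])
s=w[245:292,428:466].reshape(-1,3); s=s[(s[:,2]>.09)&(s[:,2]<.12)]; m,v=pca(s); print('grip',m,v[0])
# rail edge overlay via pixel edges: corners of top face project
for (x,y) in [(.6,.2035),(.6,-.0965)]: print(proj(c,[[x,y,.06]]))
E
python3 - <<'E'
import cv2
i=cv2.imread('pics/top1.png'); cv2.imwrite('pics/r.png',cv2.resize(i[170:195,255:400],None,fx=5.5,fy=16,interpolation=cv2.INTER_CUBIC))
E
```

```text
front slope deg 1.753662759774057 x at y=.0535 0.5988252998012877 0.0004481099156788508
rear slope deg 1.9494916034808887 x at y=.0535 0.6156790729447489 0.0021262322636634583
blade [ 0.40281052 -0.17503823] [-0.99817045 -0.06046278]
grip [ 0.4073458  -0.22265468] [-0.99799321 -0.063321  ]
[[260.15038851 186.01740681]]
[[391.97143906 184.98486251]]
```

View pics/r.png

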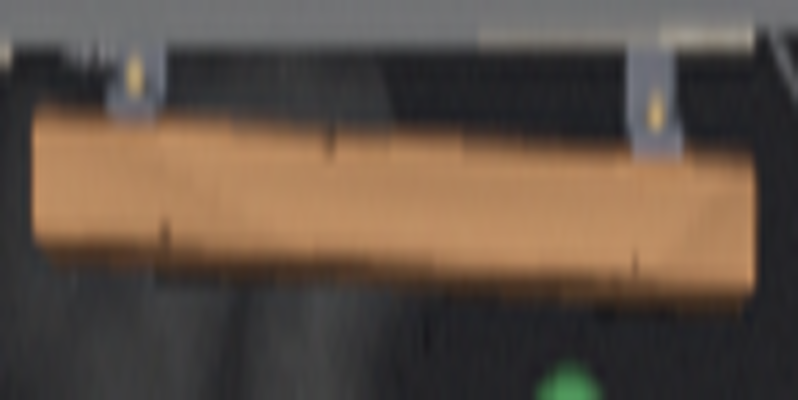

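Call:
move_arm(
  targets=[
    {"tx":-19,"tz":28,"ay":-8.5,"claw":1},
    {"tx":-38,"tz":56,"ay":-17},
    {"tx":-57,"tz":84,"ay":-25.5},
    {"tx":-76,"tz":112,"ay":-34},
    {"tx":-95,"tz":140,"ay":-42.5},
    {"tx":-114,"tz":168,"ay":-51},
    {"tx":-133,"tz":196,"ay":-59.5},
    {"tx":-153,"tz":224,"ay":-68},
    {"tx":-172,"tz":252,"ay":-76.5},
    {"tx":-191,"tz":280,"ay":-85},
    {"tx":-210,"tz":308,"ay":-93},
    {"tx":-229,"tz":335,"ay":-101},
  ],
)

```text
validation failed for argument at $.ta...
```

```bash
cat > d.py <<'E'
from h import *
import sys
# target tcp x y z heading -> moves
def go(x,y,z,h):
    s=read_state(); R=s['tool_rot']; h=np.radians(h)
    Rt=np.array([[np.cos(h),0,-np.sin(h)],[np.sin(h),0,np.cos(h)],[0,-1,0]]).astype(float)
    Rt[:,2]=np.cross(Rt[:,0],Rt[:,1])
    print('t',s['clock'],'pos',s['eef_pos'].round(4),'head',np.degrees(np.arctan2(R[1,0],R[0,0])).round(2),'tilt',R[:,1].round(4),'F',s['contact_force'].round(2),'M',s['moment'].round(2),'gap',round(s['finger_gap'],4),'q',s['joints'].round(2))
    print('shift mm',(R.T@(np.array([x,y,z])-s['eef_pos'])*1000).round(1),'rot deg',np.degrees(cv2.Rodrigues(R.T@Rt)[0].ravel()).round(2))
go(*map(float,sys.argv[1:5]))
E
python3 d.py .4073 -.2227 .061 93.5
```

```text
t 0.1 pos [ 0.1429 -0.5308  0.1935] head -74.94 tilt [-1.0e-04  1.3e-03 -1.0e+00] F [-0.36  0.27 -0.39] M [0.03 0.03 0.04] gap 0.0857 q [-1.52  0.38  1.3  -0.    1.46 -0.22]
shift mm [-228.6  132.9  335.4] rot deg [-1.1000e-01 -1.6844e+02  1.0000e-02]
```

Call:
move_arm(
  targets=[
    {"tx":-19,"ty":0,"tz":28,"ax":0,"ay":-8.5,"az":0,"claw":1},
    {"tx":-38,"ty":0,"tz":56,"ax":0,"ay":-17,"az":0,"claw":1},
    {"tx":-57,"ty":0,"tz":84,"ax":0,"ay":-25.5,"az":0,"claw":1},
    {"tx":-76,"ty":0,"tz":112,"ax":0,"ay":-34,"az":0,"claw":1},
    {"tx":-95,"ty":0,"tz":140,"ax":0,"ay":-42.5,"az":0,"claw":1},
    {"tx":-114,"ty":0,"tz":168,"ax":0,"ay":-51,"az":0,"claw":1},
    {"tx":-133,"ty":0,"tz":196,"ax":0,"ay":-59.5,"az":0,"claw":1},
    {"tx":-153,"ty":0,"tz":224,"ax":0,"ay":-68,"az":0,"claw":1},
    {"tx":-172,"ty":0,"tz":252,"ax":0,"ay":-76.5,"az":0,"claw":1},
    {"tx":-191,"ty":0,"tz":280,"ax":0,"ay":-85,"az":0,"claw":1},
    {"tx":-210,"ty":0,"tz":308,"ax":0,"ay":-93,"az":0,"claw":1},
    {"tx":-229,"ty":0,"tz":335,"ax":0,"ay":-101,"az":0,"claw":1},
  ],
)

```text
clock: 1.3
eef_pos: [0.4076, -0.2216, 0.1938]
tool_rot: [[0.896, -0.0, -0.444], [0.444, 0.0, 0.896], [-0.0, -1.0, 0.0]]
contact_force: [0.3, -0.4, 0.2]
finger_gap: 0.0859
```

```bash
python3 d.py .4073 -.2227 .061 93.5
```

```text
t 1.3 pos [ 0.4076 -0.2216  0.1938] head 26.39 tilt [-3.e-04  4.e-04 -1.e+00] F [ 0.32 -0.42  0.23] M [-0.01 -0.01 -0.02] gap 0.0859 q [-0.75  0.23  1.52  0.    1.39 -1.21]
shift mm [ -0.7 132.8  -0.9] rot deg [-3.000e-02 -6.711e+01  1.000e-02]
```

Call:
move_arm(
  targets=[
    {"tx":-0.7,"ty":0,"tz":-0.9,"ax":0,"ay":-8.4,"az":0,"claw":1},
    {"tx":-0.7,"ty":5,"tz":-0.9,"ax":0,"ay":-16.8,"az":0,"claw":1},
    {"tx":-0.7,"ty":15,"tz":-0.9,"ax":0,"ay":-25.2,"az":0,"claw":1},
    {"tx":-0.7,"ty":25,"tz":-0.9,"ax":0,"ay":-33.6,"az":0,"claw":1},
    {"tx":-0.7,"ty":35,"tz":-0.9,"ax":0,"ay":-42,"az":0,"claw":1},
    {"tx":-0.7,"ty":45,"tz":-0.9,"ax":0,"ay":-50.4,"az":0,"claw":1},
    {"tx":-0.7,"ty":55,"tz":-0.9,"ax":0,"ay":-58.8,"az":0,"claw":1},
    {"tx":-0.7,"ty":60,"tz":-0.9,"ax":0,"ay":-67.1,"az":0,"claw":1},
    {"tx":-0.7,"ty":60,"tz":-0.9,"ax":0,"ay":-67.1,"az":0,"claw":1},
    {"tx":-0.7,"ty":60,"tz":-0.9,"ax":0,"ay":-67.1,"az":0,"claw":1},
  ],
)

```text
clock: 2.3
eef_pos: [0.4066, -0.2241, 0.1341]
tool_rot: [[-0.051, -0.0, -0.999], [0.999, 0.0, -0.051], [0.0, -1.0, 0.0]]
contact_force: [0.2, -1.1, 0.1]
finger_gap: 0.0857
```

```bash
python3 d.py .4073 -.2227 .061 93.5; python3 - <<'E'
from h import *
c=grab('side','s2'); i=c['img'][:,:,::-1]
cv2.imwrite('pics/s2a.png',cv2.resize(i[60:260,330:560],None,fx=3,fy=3,interpolation=cv2.INTER_CUBIC))
c=grab('top','t2'); i=c['img'][:,:,::-1]
cv2.imwrite('pics/t2a.png',cv2.resize(i[170:340,350:520],None,fx=3.5,fy=3.5,interpolation=cv2.INTER_CUBIC))
E
```

```text
t 2.3 pos [ 0.4066 -0.2241  0.1341] head 92.93 tilt [-1.e-04  2.e-04 -1.e+00] F [ 0.15 -1.06  0.12] M [-0.03  0.06  0.01] gap 0.0857 q [-0.76  0.29  1.63  0.    1.23 -2.38]
shift mm [ 1.3 73.1 -0.7] rot deg [-0.01 -0.57  0.01]
```

View pics/s2a.png

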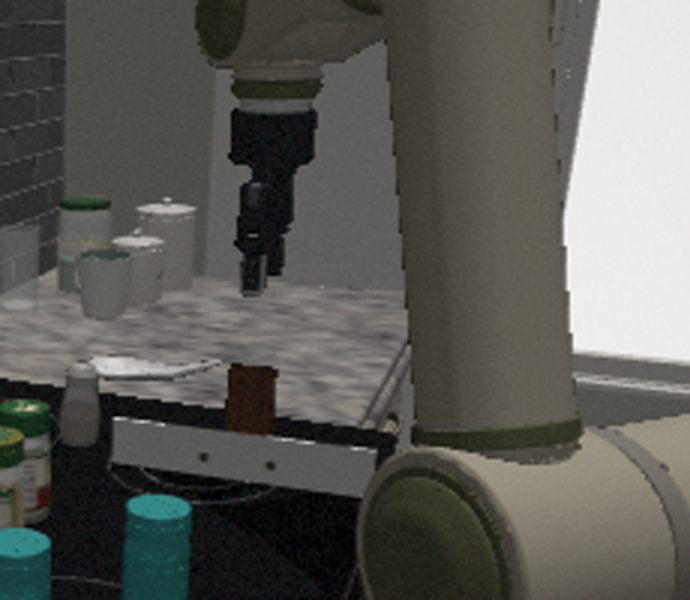

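View pics/t2a.png

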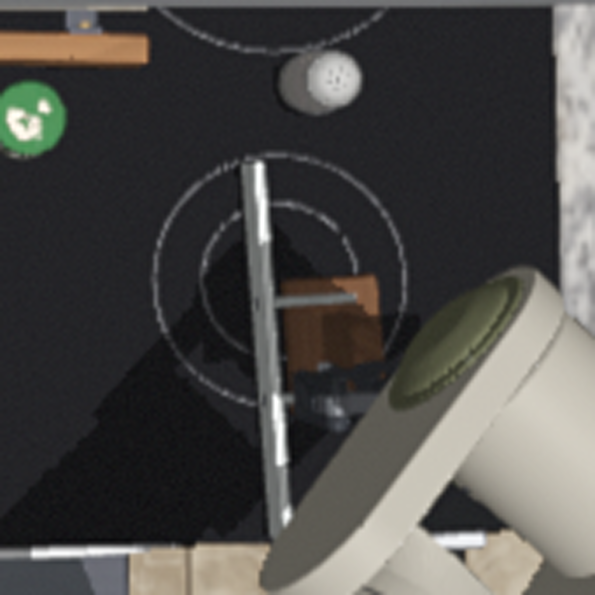

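Call:
move_arm(
  targets=[
    {"tx":0.5,"ty":15,"tz":0,"ax":0,"ay":0,"az":0,"claw":1},
    {"tx":0.5,"ty":30,"tz":0,"ax":0,"ay":0,"az":0,"claw":1},
    {"tx":0.5,"ty":45,"tz":0,"ax":0,"ay":0,"az":0,"claw":1},
    {"tx":0.5,"ty":60,"tz":0,"ax":0,"ay":0,"az":0,"claw":1},
    {"tx":0.5,"ty":68,"tz":0,"ax":0,"ay":0,"az":0,"claw":1},
    {"tx":0.5,"ty":73,"tz":0,"ax":0,"ay":0,"az":0,"claw":1},
    {"tx":0.5,"ty":73,"tz":0,"ax":0,"ay":0,"az":0,"claw":1},
    {"tx":0.5,"ty":73,"tz":0,"ax":0,"ay":0,"az":0,"claw":1},
  ],
)

```text
clock: 3.2
eef_pos: [0.4069, -0.2238, 0.0615]
tool_rot: [[-0.055, 0.001, -0.999], [0.999, -0.001, -0.055], [-0.001, -1.0, -0.001]]
contact_force: [0.1, -0.4, 0.6]
finger_gap: 0.0854
```

```bash
python3 d.py .4073 -.2227 .061 93.5
```

```text
t 3.2 pos [ 0.4069 -0.2238  0.0615] head 93.14 tilt [ 7.e-04 -6.e-04 -1.e+00] F [ 0.1  -0.4   0.59] M [ 0.06 -0.   -0.05] gap 0.0854 q [-0.76  0.39  1.73  0.    1.02 -2.38]
shift mm [ 1.   0.5 -0.5] rot deg [ 0.04 -0.36 -0.04]
```

Call:
move_arm(
  targets=[
    {"tx":0,"ty":0,"tz":0,"ax":0,"ay":0,"az":0,"claw":0.5},
    {"tx":0,"ty":0,"tz":0,"ax":0,"ay":0,"az":0,"claw":0.3},
    {"tx":0,"ty":0,"tz":0,"ax":0,"ay":0,"az":0,"claw":0},
    {"tx":0,"ty":0,"tz":0,"ax":0,"ay":0,"az":0,"claw":0},
    {"tx":0,"ty":0,"tz":0,"ax":0,"ay":0,"az":0,"claw":0},
    {"tx":0,"ty":0,"tz":0,"ax":0,"ay":0,"az":0,"claw":0},
    {"tx":0,"ty":0,"tz":0,"ax":0,"ay":0,"az":0,"claw":0},
    {"tx":0,"ty":0,"tz":0,"ax":0,"ay":0,"az":0,"claw":0},
    {"tx":0,"ty":0,"tz":0,"ax":0,"ay":0,"az":0,"claw":0},
  ],
  grip_force=90,
)

```text
clock: 4.1
eef_pos: [0.4068, -0.224, 0.0614]
tool_rot: [[-0.055, 0.001, -0.998], [0.998, -0.001, -0.055], [-0.001, -1.0, -0.0]]
contact_force: [-1.4, -1.6, 4.8]
finger_gap: 0.0161
```

```bash
python3 d.py .4073 -.2227 .061 93.5
```

```text
t 4.1 pos [ 0.4068 -0.224   0.0614] head 93.16 tilt [ 5.0e-04 -1.2e-03 -1.0e+00] F [-1.41 -1.58  4.76] M [-0.26  0.28  0.01] gap 0.0161 q [-0.76  0.39  1.73 -0.    1.02 -2.38]
shift mm [ 1.3  0.4 -0.6] rot deg [ 0.03 -0.34 -0.07]
```

Call:
move_arm(
  targets=[
    {"tx":0,"ty":-2,"tz":0,"ax":0,"ay":0,"az":0,"claw":0},
    {"tx":0,"ty":-6,"tz":0,"ax":0,"ay":0,"az":0,"claw":0},
    {"tx":0,"ty":-15,"tz":0,"ax":0,"ay":0,"az":0,"claw":0},
    {"tx":0,"ty":-30,"tz":0,"ax":0,"ay":0,"az":0,"claw":0},
    {"tx":0,"ty":-50,"tz":0,"ax":0,"ay":0,"az":0,"claw":0},
    {"tx":0,"ty":-70,"tz":0,"ax":0,"ay":0,"az":0,"claw":0},
    {"tx":0,"ty":-90,"tz":0,"ax":0,"ay":0,"az":0,"claw":0},
    {"tx":0,"ty":-110,"tz":0,"ax":0,"ay":0,"az":0,"claw":0},
    {"tx":0,"ty":-130,"tz":0,"ax":0,"ay":0,"az":0,"claw":0},
    {"tx":0,"ty":-140,"tz":0,"ax":0,"ay":0,"az":0,"claw":0},
    {"tx":0,"ty":-140,"tz":0,"ax":0,"ay":0,"az":0,"claw":0},
  ],
)

```text
clock: 5.2
eef_pos: [0.4069, -0.2237, 0.2021]
tool_rot: [[-0.055, 0.002, -0.998], [0.998, -0.002, -0.055], [-0.002, -1.0, -0.002]]
contact_force: [0.3, 0.0, -3.1]
finger_gap: 0.0158
```

```bash
python3 d.py .44 .053 .2 -1.75; python3 - <<'E'
from h import *
c=grab('side','s3'); i=c['img'][:,:,::-1]
cv2.imwrite('pics/s3a.png',cv2.resize(i[60:260,330:560],None,fx=3,fy=3,interpolation=cv2.INTER_CUBIC))
E
```

```text
t 5.2 pos [ 0.4069 -0.2237  0.2021] head 93.16 tilt [ 0.0017 -0.0016 -1.    ] F [ 0.29  0.03 -3.06] M [-0.01 -0.07 -0.03] gap 0.0158 q [-0.76  0.22  1.51  0.    1.41 -2.38]
shift mm [274.5   1.7 -48.3] rot deg [1.500e-01 9.491e+01 1.000e-02]
```

View pics/s3a.png

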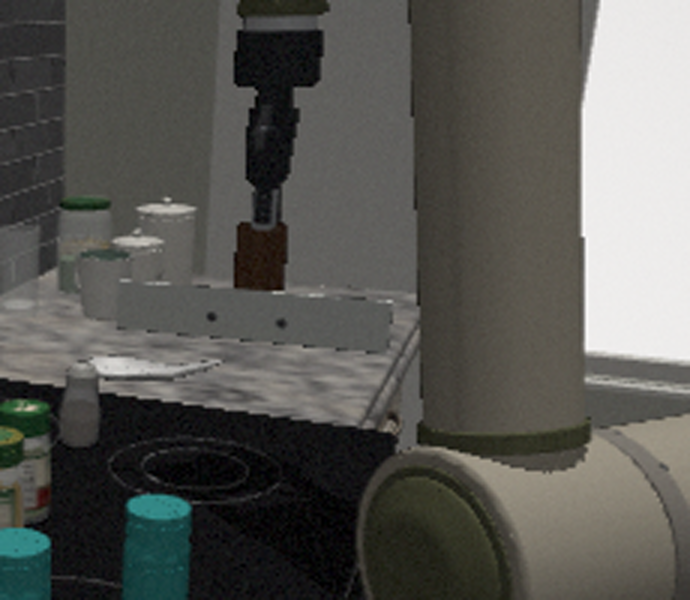

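Call:
move_arm(
  targets=[
    {"tx":12,"ty":0,"tz":-2,"ax":0,"ay":5,"az":0,"claw":0},
    {"tx":35,"ty":0,"tz":-6,"ax":0,"ay":13,"az":0,"claw":0},
    {"tx":60,"ty":0,"tz":-10,"ax":0,"ay":21,"az":0,"claw":0},
    {"tx":85,"ty":0,"tz":-15,"ax":0,"ay":29,"az":0,"claw":0},
    {"tx":110,"ty":0,"tz":-20,"ax":0,"ay":37,"az":0,"claw":0},
    {"tx":135,"ty":0,"tz":-24,"ax":0,"ay":45,"az":0,"claw":0},
    {"tx":160,"ty":0,"tz":-28,"ax":0,"ay":53,"az":0,"claw":0},
    {"tx":185,"ty":0,"tz":-32,"ax":0,"ay":61,"az":0,"claw":0},
    {"tx":210,"ty":0,"tz":-36,"ax":0,"ay":69,"az":0,"claw":0},
    {"tx":235,"ty":0,"tz":-41,"ax":0,"ay":77,"az":0,"claw":0},
    {"tx":258,"ty":0,"tz":-45,"ax":0,"ay":85,"az":0,"claw":0},
    {"tx":274,"ty":0,"tz":-48,"ax":0,"ay":93,"az":0,"claw":0},
  ],
)

```text
clock: 6.45
eef_pos: [0.4388, 0.0542, 0.1998]
tool_rot: [[1.0, -0.003, 0.002], [-0.002, 0.001, 1.0], [-0.003, -1.0, 0.001]]
contact_force: [-0.6, -0.6, -2.1]
finger_gap: 0.0155
```

Call:
move_arm(
  targets=[
    {"tx":0,"ty":0,"tz":0,"ax":0,"ay":1.9,"az":0,"claw":0},
    {"tx":0,"ty":0,"tz":0,"ax":0,"ay":1.9,"az":0,"claw":0},
    {"tx":0,"ty":0,"tz":0,"ax":0,"ay":1.9,"az":0,"claw":0},
  ],
)

```text
clock: 6.75
eef_pos: [0.4391, 0.0526, 0.2003]
tool_rot: [[1.0, -0.002, 0.029], [-0.029, 0.0, 1.0], [-0.002, -1.0, 0.0]]
contact_force: [0.2, 0.1, -3.5]
finger_gap: 0.0158
```

```bash
python3 d.py .44 .053 .062 -1.75; python3 - <<'E'
from h import *
c=grab('top','t4'); i=c['img'][:,:,::-1]
cv2.imwrite('pics/t4a.png',cv2.resize(i[170:340,210:400],None,fx=4,fy=3.5,interpolation=cv2.INTER_CUBIC))
c=grab('side','s4'); i=c['img'][:,:,::-1]
cv2.imwrite('pics/s4a.png',cv2.resize(i[100:310,200:470],None,fx=2.8,fy=2.8,interpolation=cv2.INTER_CUBIC))
E
```

```text
t 6.75 pos [0.4391 0.0526 0.2003] head -1.68 tilt [-1.6e-03  2.0e-04 -1.0e+00] F [ 0.2   0.1  -3.45] M [-0.03 -0.03 -0.01] gap 0.0158 q [-0.15  0.19  1.56 -0.    1.4  -0.12]
shift mm [  1.1 138.3   0.4] rot deg [-0.01  0.07 -0.09]
```

View pics/t4a.png

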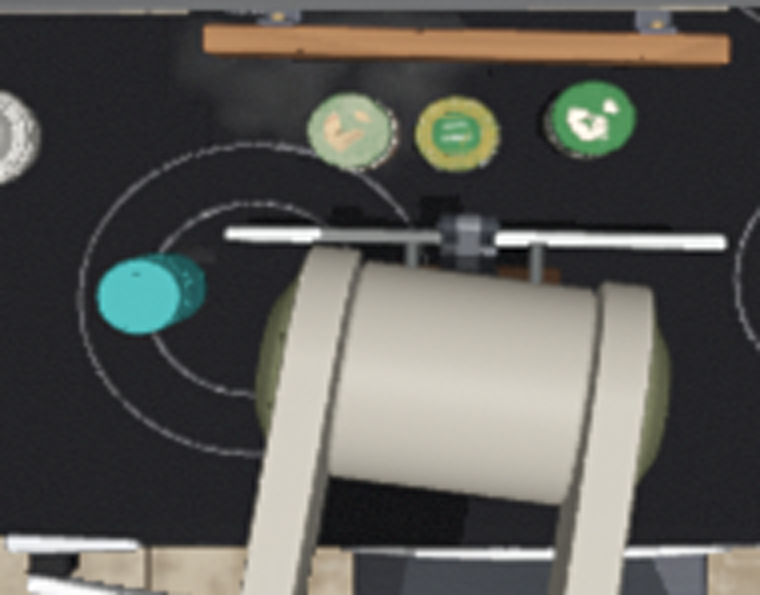

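View pics/s4a.png

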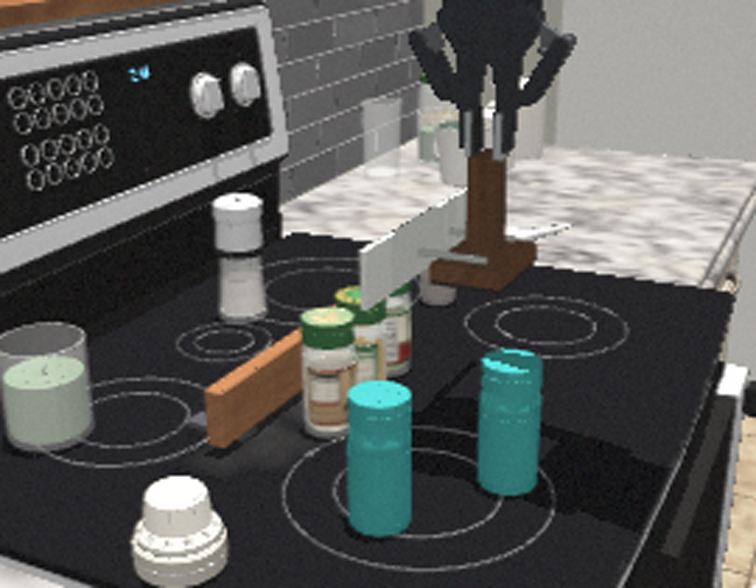

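```bash
python3 - <<'E'
from h import *
c=dict(np.load('s4.npz'))
for z in (.16,.2,.219,.24): print(z,proj(c,[[.4395,.0526,z]]), 'crop',(proj(c,[[.4395,.0526,z]])-[200,100])*2.8)
w=world(c); s=w[125:205,355:400].reshape(-1,3)
for v in range(125,205,4):
    r=w[v,355:400]; k=(abs(r[:,0]-.44)<.05)&(abs(r[:,1]-.05)<.06); print(v,k.sum(),np.nanmean(r[k],0).round(3), c['img'][v,374])
c=dict(np.load('t4.npz')); w=world(c); i=c['img'].astype(int)
m=(i.min(-1)>170); m[:,:]&=True
s=w[222:245,260:398].reshape(-1,3); s=s[(s[:,2]>.15)&(s[:,2]<.21)]
from numpy.linalg import svd
mm=s.mean(0); _,_,v=svd(s[:,:2]-mm[:2]); print(mm,v[0],np.degrees(np.arctan2(v[0][0],v[0][1])),s.min(0),s.max(0))
for y in np.arange(-.06,.18,.02):
    t=s[abs(s[:,1]-y)<.01]; print(y.round(2),len(t),t.mean(0).round(4) if len(t) else '',t.min(0).round(3),t.max(0).round(3))
E
```

```text
0.16 [[372.26434711 189.05436205]] crop [[482.34017191 249.35221374]]
0.2 [[372.81020127 172.36095462]] crop [[483.86856356 202.61067295]]
0.219 [[373.07579062 164.23865462]] crop [[484.61221374 179.86823293]]
0.24 [[373.37422132 155.1119949 ]] crop [[485.44781968 154.31358573]]
125 34 [0.439 0.06  0.308] [138 139 130]
129 36 [0.436 0.06  0.299] [145 144 134]
133 35 [0.436 0.062 0.291] [143 142 133]
137 22 [0.431 0.063 0.283] [219 217 207]
141 18 [0.437 0.059 0.273] [252 251 249]
145 18 [0.437 0.058 0.264] [192 191 183]
149 17 [0.438 0.059 0.255] [179 176 170]
153 16 [0.437 0.056 0.246] [63 50 39]
157 14 [0.435 0.064 0.239] [70 49 38]
161 14 [0.435 0.064 0.23 ] [66 48 33]
165 14 [0.434 0.065 0.221] [67 46 35]
169 17 [0.443 0.052 0.207] [72 51 40]
173 24 [0.455 0.046 0.195] [66 47 35]
177 25 [0.455 0.044 0.185] [74 55 44]
181 24 [0.454 0.046 0.176] [66 44 37]
185 28 [0.452 0.042 0.165] [64 42 32]
189 36 [0.439 0.05  0.16 ] [71 50 40]
193 36 [0.432 0.072 0.157] [78 66 55]
197 32 [0.43  0.089 0.153] [75 52 39]
201 27 [0.434 0.094 0.145] [75 53 40]
[0.48468764 0.04884134 0.18576819] [-0.
[... 304 characters left out ...]
.1874] [ 0.48  -0.029  0.173] [ 0.486 -0.011  0.193]
0.0 30 [4.845e-01 1.000e-04 1.881e-01] [ 0.482 -0.009  0.185] [0.487 0.009 0.192]
0.02 44 [0.4818 0.019  0.18  ] [0.472 0.011 0.158] [0.487 0.029 0.192]
0.04 12 [0.4847 0.0342 0.1887] [0.483 0.031 0.186] [0.487 0.037 0.192]
0.06 8 [0.4858 0.0684 0.1833] [0.483 0.067 0.164] [0.488 0.07  0.191]
0.08 46 [0.4837 0.0803 0.1806] [0.472 0.071 0.162] [0.489 0.089 0.191]
0.1 30 [0.4871 0.1004 0.1885] [0.485 0.091 0.184] [0.489 0.11  0.192]
0.12 30 [0.4873 0.1205 0.1893] [0.485 0.111 0.185] [0.489 0.13  0.193]
0.14 30 [0.4874 0.1406 0.1892] [0.485 0.131 0.185] [0.49  0.15  0.194]
0.16 32 [0.4881 0.161  0.1854] [0.485 0.152 0.15 ] [0.491 0.17  0.191]
```

Call:
move_arm(
  targets=[
    {"tx":0,"ty":6,"tz":0,"ax":0,"ay":0.2,"az":0,"claw":0},
    {"tx":0,"ty":18,"tz":0,"ax":0,"ay":0.2,"az":0,"claw":0},
    {"tx":0,"ty":35,"tz":0,"ax":0,"ay":0.2,"az":0,"claw":0},
    {"tx":0,"ty":55,"tz":0,"ax":0,"ay":0.2,"az":0,"claw":0},
    {"tx":0,"ty":75,"tz":0,"ax":0,"ay":0.2,"az":0,"claw":0},
    {"tx":0,"ty":95,"tz":0,"ax":0,"ay":0.2,"az":0,"claw":0},
    {"tx":0,"ty":112,"tz":0,"ax":0,"ay":0.2,"az":0,"claw":0},
    {"tx":0,"ty":125,"tz":0,"ax":0,"ay":0.2,"az":0,"claw":0},
    {"tx":0,"ty":132,"tz":0,"ax":0,"ay":0.2,"az":0,"claw":0},
    {"tx":0,"ty":136,"tz":0,"ax":0,"ay":0.2,"az":0,"claw":0},
    {"tx":0,"ty":136,"tz":0,"ax":0,"ay":0.2,"az":0,"claw":0},
    {"tx":0,"ty":136,"tz":0,"ax":0,"ay":0.2,"az":0,"claw":0},
  ],
)

```text
clock: 8.05
eef_pos: [0.4398, 0.0526, 0.0655]
tool_rot: [[0.999, 0.001, 0.034], [-0.034, -0.0, 0.999], [0.001, -1.0, -0.0]]
contact_force: [0.2, -0.5, -3.3]
finger_gap: 0.016
```

```bash
python3 d.py .475 .0526 .063 -1.9
```

```text
t 8.05 pos [0.4398 0.0526 0.0655] head -1.94 tilt [ 9.e-04 -1.e-04 -1.e+00] F [ 0.22 -0.47 -3.3 ] M [-0.    0.02 -0.01] gap 0.016 q [-0.15  0.35  1.78  0.    1.01 -0.12]
shift mm [35.2  2.5  1.2] rot deg [ 0.01 -0.04  0.05]
```

Call:
move_arm(
  targets=[
    {"tx":2,"ty":1,"tz":0,"ax":0,"ay":0,"az":0,"claw":0},
    {"tx":6,"ty":2,"tz":0,"ax":0,"ay":0,"az":0,"claw":0},
    {"tx":10,"ty":2,"tz":0,"ax":0,"ay":0,"az":0,"claw":0},
    {"tx":14,"ty":2,"tz":0,"ax":0,"ay":0,"az":0,"claw":0},
    {"tx":18,"ty":2,"tz":0,"ax":0,"ay":0,"az":0,"claw":0},
    {"tx":22,"ty":2,"tz":0,"ax":0,"ay":0,"az":0,"claw":0},
    {"tx":26,"ty":2,"tz":0,"ax":0,"ay":0,"az":0,"claw":0},
    {"tx":29,"ty":2,"tz":0,"ax":0,"ay":0,"az":0,"claw":0},
    {"tx":31,"ty":2,"tz":0,"ax":0,"ay":0,"az":0,"claw":0},
    {"tx":32,"ty":2,"tz":0,"ax":0,"ay":0,"az":0,"claw":0},
    {"tx":32,"ty":2,"tz":0,"ax":0,"ay":0,"az":0,"claw":0},
  ],
)

```text
clock: 9.15
eef_pos: [0.4715, 0.0516, 0.063]
tool_rot: [[0.999, -0.0, 0.034], [-0.034, 0.0, 0.999], [-0.0, -1.0, 0.0]]
contact_force: [-0.3, 0.9, -3.6]
finger_gap: 0.0155
```

```bash
python3 d.py .505 .0526 .063 -1.9; python3 - <<'E'
from h import *
c=grab('top','t5'); i=c['img'][:,:,::-1]
cv2.imwrite('pics/t5a.png',cv2.resize(i[170:290,230:400],None,fx=4.5,fy=4.5,interpolation=cv2.INTER_CUBIC))
E
```

```text
t 9.15 pos [0.4715 0.0516 0.063 ] head -1.94 tilt [-1.e-04  0.e+00 -1.e+00] F [-0.34  0.87 -3.59] M [0.   0.04 0.03] gap 0.0155 q [-0.14  0.4   1.7   0.    1.04 -0.11]
shift mm [33.5 -0.   2.1] rot deg [-0.   -0.04 -0.  ]
```

View pics/t5a.png

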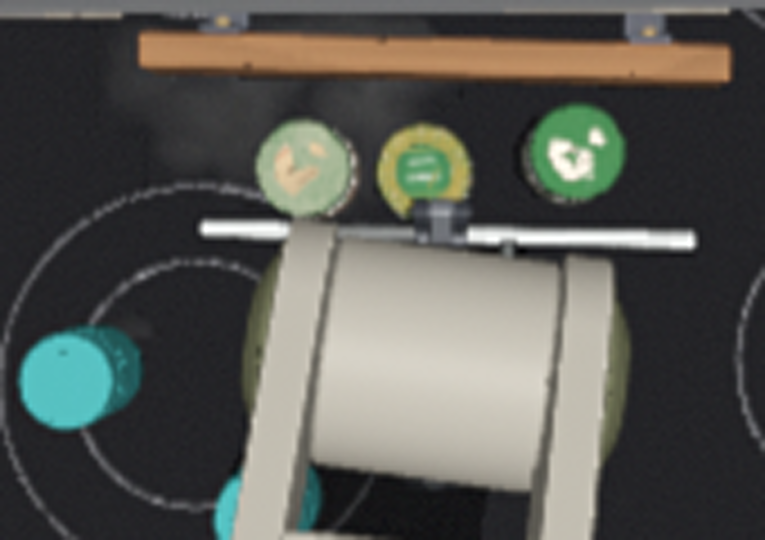

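Call:
move_arm(
  targets=[
    {"tx":2,"ty":0,"tz":0,"ax":0,"ay":0,"az":0,"claw":0},
    {"tx":4,"ty":0,"tz":0,"ax":0,"ay":0,"az":0,"claw":0},
    {"tx":6,"ty":0,"tz":0,"ax":0,"ay":0,"az":0,"claw":0},
    {"tx":8,"ty":0,"tz":0,"ax":0,"ay":0,"az":0,"claw":0},
    {"tx":10,"ty":0,"tz":0,"ax":0,"ay":0,"az":0,"claw":0},
    {"tx":12,"ty":0,"tz":0,"ax":0,"ay":0,"az":0,"claw":0},
    {"tx":14,"ty":0,"tz":0,"ax":0,"ay":0,"az":0,"claw":0},
    {"tx":16,"ty":0,"tz":0,"ax":0,"ay":0,"az":0,"claw":0},
    {"tx":18,"ty":0,"tz":0,"ax":0,"ay":0,"az":0,"claw":0},
    {"tx":20,"ty":0,"tz":0,"ax":0,"ay":0,"az":0,"claw":0},
    {"tx":21,"ty":0,"tz":0,"ax":0,"ay":0,"az":0,"claw":0},
    {"tx":22,"ty":0,"tz":0,"ax":0,"ay":0,"az":0,"claw":0},
  ],
)

```text
clock: 10.4
eef_pos: [0.4934, 0.0509, 0.063]
tool_rot: [[0.999, -0.0, 0.034], [-0.034, 0.0, 0.999], [-0.0, -1.0, 0.0]]
contact_force: [-2.5, 1.0, -3.0]
finger_gap: 0.0158
```

```bash
python3 d.py .505 .0506 .063 -1.9; python3 - <<'E'
from h import *
c=grab('side','s6'); i=c['img'][:,:,::-1]
cv2.imwrite('pics/s6a.png',cv2.resize(i[100:310,200:470],None,fx=2.8,fy=2.8,interpolation=cv2.INTER_CUBIC))
E
```

```text
t 10.4 pos [0.4934 0.0509 0.063 ] head -1.94 tilt [-2.e-04  0.e+00 -1.e+00] F [-2.53  1.03 -3.05] M [0.08 0.53 0.06] gap 0.0158 q [-0.14  0.43  1.64  0.    1.07 -0.1 ]
shift mm [11.6 -0.   0.1] rot deg [-0.   -0.04 -0.01]
```

View pics/s6a.png

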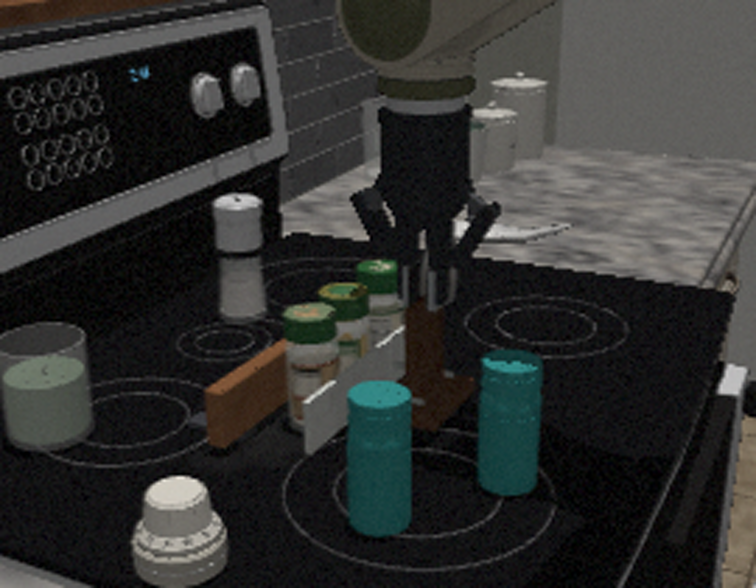

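Call:
move_arm(
  targets=[
    {"tx":1,"ty":0,"tz":0,"ax":0,"ay":0,"az":0,"claw":0},
    {"tx":2,"ty":0,"tz":0,"ax":0,"ay":0,"az":0,"claw":0},
    {"tx":3,"ty":0,"tz":0,"ax":0,"ay":0,"az":0,"claw":0},
    {"tx":4,"ty":0,"tz":0,"ax":0,"ay":0,"az":0,"claw":0},
    {"tx":5,"ty":0,"tz":0,"ax":0,"ay":0,"az":0,"claw":0},
    {"tx":6,"ty":0,"tz":0,"ax":0,"ay":0,"az":0,"claw":0},
    {"tx":7,"ty":0,"tz":0,"ax":0,"ay":0,"az":0,"claw":0},
  ],
)

```text
clock: 11.15
eef_pos: [0.5005, 0.0506, 0.063]
tool_rot: [[0.999, 0.0, 0.034], [-0.034, 0.0, 0.999], [0.0, -1.0, 0.0]]
contact_force: [-2.3, 0.6, -3.2]
finger_gap: 0.0156
```

```bash
python3 d.py .505 .0506 .063 -1.9
```

```text
t 11.15 pos [0.5005 0.0506 0.063 ] head -1.94 tilt [ 0.  0. -1.] F [-2.28  0.61 -3.23] M [0.12 0.52 0.  ] gap 0.0156 q [-0.13  0.44  1.63  0.    1.07 -0.1 ]
shift mm [4.5 0.  0.1] rot deg [-0.   -0.04  0.  ]
```

Call:
move_arm(
  targets=[
    {"tx":0.5,"ty":0,"tz":0,"ax":0,"ay":0,"az":0,"claw":0},
    {"tx":1,"ty":0,"tz":0,"ax":0,"ay":0,"az":0,"claw":0},
    {"tx":1.5,"ty":0,"tz":0,"ax":0,"ay":0,"az":0,"claw":0},
    {"tx":2,"ty":0,"tz":0,"ax":0,"ay":0,"az":0,"claw":0},
  ],
)

```text
clock: 11.55
eef_pos: [0.5025, 0.0505, 0.063]
tool_rot: [[0.999, 0.0, 0.034], [-0.034, 0.0, 0.999], [0.0, -1.0, 0.0]]
contact_force: [-2.6, 0.9, -3.7]
finger_gap: 0.0158
```

```bash
python3 d.py .505 .0506 .063 -1.9
```

```text
t 11.55 pos [0.5025 0.0505 0.063 ] head -1.95 tilt [ 0.  0. -1.] F [-2.62  0.93 -3.65] M [0.08 0.53 0.01] gap 0.0158 q [-0.13  0.44  1.62  0.    1.08 -0.1 ]
shift mm [2.5 0.  0.1] rot deg [-0.   -0.05  0.  ]
```

Call:
move_arm(
  targets=[
    {"tx":0.4,"ty":0,"tz":0,"ax":0,"ay":0,"az":0,"claw":0},
    {"tx":0.8,"ty":0,"tz":0,"ax":0,"ay":0,"az":0,"claw":0},
    {"tx":1.2,"ty":0,"tz":0,"ax":0,"ay":0,"az":0,"claw":0},
  ],
)

```text
clock: 11.85
eef_pos: [0.5037, 0.0505, 0.063]
tool_rot: [[0.999, 0.0, 0.034], [-0.034, -0.0, 0.999], [0.0, -1.0, -0.0]]
contact_force: [-2.5, -0.1, -3.4]
finger_gap: 0.0154
```

```bash
python3 d.py .505 .0506 .063 -1.9;  python3 - <<'E'
from h import *
c=grab('top','t7'); i=c['img'][:,:,::-1]
cv2.imwrite('pics/t7a.png',cv2.resize(i[170:250,240:400],None,fx=5,fy=7,interpolation=cv2.INTER_CUBIC))
E
```

```text
t 11.85 pos [0.5037 0.0505 0.063 ] head -1.94 tilt [ 0. -0. -1.] F [-2.46 -0.08 -3.38] M [ 0.08  0.58 -0.02] gap 0.0154 q [-0.13  0.45  1.62  0.    1.08 -0.1 ]
shift mm [1.3 0.  0.2] rot deg [ 0.   -0.04  0.  ]
```

View pics/t7a.png

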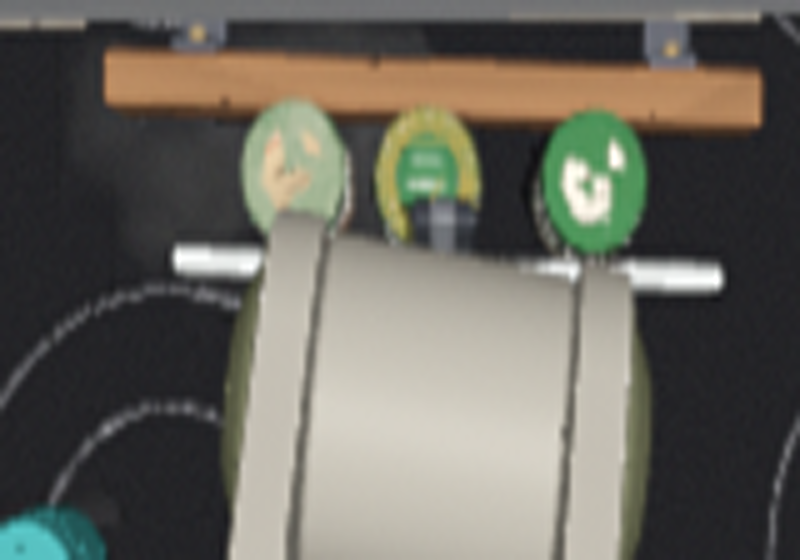

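Call:
move_arm(
  targets=[
    {"tx":0.3,"ty":0,"tz":0,"ax":0,"ay":0,"az":0,"claw":0},
    {"tx":0.6,"ty":0,"tz":0,"ax":0,"ay":0,"az":0,"claw":0},
    {"tx":0.9,"ty":0,"tz":0,"ax":0,"ay":0,"az":0,"claw":0},
  ],
)

```text
clock: 12.2
eef_pos: [0.5043, 0.0505, 0.063]
tool_rot: [[0.999, -0.001, 0.034], [-0.034, 0.0, 0.999], [-0.001, -1.0, 0.0]]
contact_force: [-4.5, 0.5, -2.5]
finger_gap: 0.0158
```

```bash
python3 d.py .505 .0506 .063 -1.9
```

```text
t 12.2 pos [0.5043 0.0505 0.063 ] head -1.95 tilt [-7.e-04  1.e-04 -1.e+00] F [-4.53  0.47 -2.47] M [ 0.1   0.88 -0.06] gap 0.0158 q [-0.13  0.45  1.61  0.    1.08 -0.1 ]
shift mm [ 0.7 -0.   0.1] rot deg [-0.01 -0.05 -0.04]
```

Call:
move_arm(
  targets=[
    {"tx":0.3,"ty":0,"tz":0,"ax":0,"ay":0,"az":0,"claw":0},
    {"tx":0.3,"ty":0,"tz":0,"ax":0,"ay":0,"az":0,"claw":0},
  ],
)

```text
clock: 12.4
eef_pos: [0.5045, 0.0505, 0.0629]
tool_rot: [[0.999, -0.001, 0.034], [-0.034, 0.0, 0.999], [-0.001, -1.0, 0.0]]
contact_force: [-4.5, 0.6, -2.4]
finger_gap: 0.0156
```

```bash
python3 d.py .505 .0506 .063 -1.9
```

```text
t 12.4 pos [0.5045 0.0505 0.0629] head -1.94 tilt [-8.e-04  1.e-04 -1.e+00] F [-4.47  0.58 -2.38] M [ 0.16  0.99 -0.07] gap 0.0156 q [-0.13  0.45  1.61  0.    1.08 -0.1 ]
shift mm [ 0.5 -0.1  0.1] rot deg [-0.01 -0.04 -0.04]
```

Call:
move_arm(
  targets=[
    {"tx":0.2,"ty":0,"tz":0,"ax":0,"ay":0,"az":0,"claw":0},
    {"tx":0.4,"ty":0,"tz":0,"ax":0,"ay":0,"az":0,"claw":0},
    {"tx":0.4,"ty":0,"tz":0,"ax":0,"ay":0,"az":0,"claw":0},
  ],
)

```text
clock: 12.7
eef_pos: [0.5047, 0.0505, 0.0629]
tool_rot: [[0.999, -0.001, 0.034], [-0.034, 0.0, 0.999], [-0.001, -1.0, 0.0]]
contact_force: [-5.8, 1.3, -1.3]
finger_gap: 0.016
```

```bash
python3 d.py .505 .0506 .063 -1.9
```

```text
t 12.7 pos [0.5047 0.0505 0.0629] head -1.94 tilt [-1.2e-03  1.0e-04 -1.0e+00] F [-5.79  1.34 -1.3 ] M [ 0.14  1.22 -0.1 ] gap 0.016 q [-0.13  0.45  1.61 -0.    1.08 -0.1 ]
shift mm [ 0.3 -0.1  0.1] rot deg [-0.01 -0.04 -0.07]
```

Call:
move_arm(
  targets=[
    {"tx":0.3,"ty":0,"tz":0,"ax":0,"ay":0,"az":0,"claw":0},
    {"tx":0.6,"ty":0,"tz":0,"ax":0,"ay":0,"az":0,"claw":0},
    {"tx":0.6,"ty":0,"tz":0,"ax":0,"ay":0,"az":0,"claw":0},
  ],
)

```text
clock: 13.0
eef_pos: [0.505, 0.0506, 0.0628]
tool_rot: [[0.999, -0.002, 0.034], [-0.034, 0.0, 0.999], [-0.002, -1.0, 0.0]]
contact_force: [-6.4, 1.3, -1.6]
finger_gap: 0.0159
```

```bash
python3 d.py .505 .0506 .063 -1.9
```

```text
t 13.0 pos [0.505  0.0506 0.0628] head -1.94 tilt [-2.1e-03  2.0e-04 -1.0e+00] F [-6.42  1.25 -1.56] M [ 0.19  1.43 -0.08] gap 0.0159 q [-0.13  0.45  1.61 -0.    1.08 -0.1 ]
shift mm [ 0.  -0.2  0. ] rot deg [-0.01 -0.04 -0.12]
```

Call:
move_arm(
  targets=[
    {"tx":0.4,"ty":0,"tz":0,"ax":0,"ay":0,"az":0,"claw":0},
    {"tx":0.8,"ty":0,"tz":0,"ax":0,"ay":0,"az":0,"claw":0},
    {"tx":0.8,"ty":0,"tz":0,"ax":0,"ay":0,"az":0,"claw":0},
  ],
)

```text
clock: 13.3
eef_pos: [0.5053, 0.0506, 0.0627]
tool_rot: [[0.999, -0.003, 0.034], [-0.034, 0.0, 0.999], [-0.003, -1.0, 0.0]]
contact_force: [-7.8, 0.9, -1.0]
finger_gap: 0.0158
```

```bash
python3 d.py .505 .0506 .063 -1.9
```

```text
t 13.3 pos [0.5053 0.0506 0.0627] head -1.93 tilt [-3.2e-03  3.0e-04 -1.0e+00] F [-7.83  0.87 -1.01] M [ 0.16  1.75 -0.1 ] gap 0.0158 q [-0.13  0.45  1.61 -0.    1.08 -0.1 ]
shift mm [-0.3 -0.3  0. ] rot deg [-0.01 -0.03 -0.18]
```

Call:
move_arm(
  targets=[
    {"tx":0.4,"ty":0,"tz":0,"ax":0,"ay":0,"az":-0.1,"claw":0},
    {"tx":0.8,"ty":0,"tz":0,"ax":0,"ay":0,"az":-0.2,"claw":0},
    {"tx":0.8,"ty":0,"tz":0,"ax":0,"ay":0,"az":-0.3,"claw":0},
    {"tx":0.8,"ty":0,"tz":0,"ax":0,"ay":0,"az":-0.3,"claw":0},
  ],
)

```text
clock: 13.7
eef_pos: [0.5056, 0.0507, 0.0626]
tool_rot: [[0.999, 0.001, 0.034], [-0.034, 0.0, 0.999], [0.001, -1.0, 0.0]]
contact_force: [-8.1, 2.0, 0.1]
finger_gap: 0.0157
```

```bash
python3 d.py .505 .0506 .063 -1.9; python3 - <<'E'
from h import *
c=grab('side','s8'); i=c['img'][:,:,::-1]
cv2.imwrite('pics/s8a.png',cv2.resize(i[170:280,260:390],None,fx=5,fy=5,interpolation=cv2.INTER_CUBIC))
E
```

```text
t 13.7 pos [0.5056 0.0507 0.0626] head -1.93 tilt [ 1.e-03  3.e-04 -1.e+00] F [-8.15  2.01  0.08] M [ 0.19  2.07 -0.05] gap 0.0157 q [-0.13  0.45  1.61  0.    1.08 -0.1 ]
shift mm [-0.6 -0.4 -0.1] rot deg [-0.02 -0.03  0.06]
```

View pics/s8a.png

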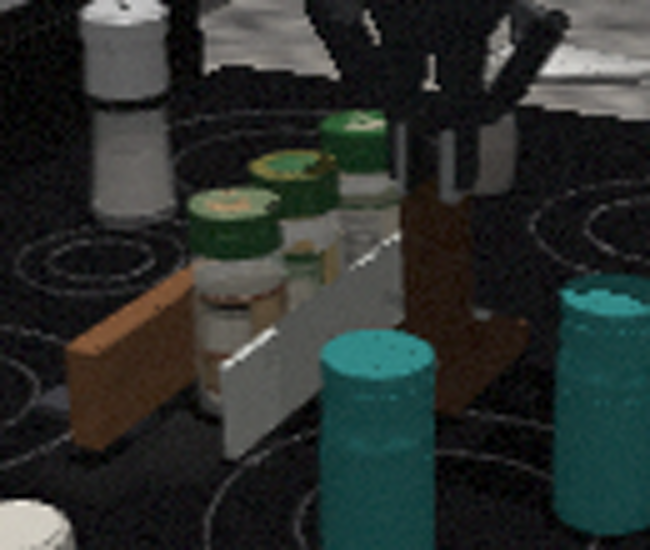

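Call:
move_arm(
  targets=[
    {"tx":0.5,"ty":-0.3,"tz":0,"ax":0,"ay":0,"az":0,"claw":0},
    {"tx":1,"ty":-0.5,"tz":0,"ax":0,"ay":0,"az":0,"claw":0},
    {"tx":1.5,"ty":-0.5,"tz":0,"ax":0,"ay":0,"az":0,"claw":0},
    {"tx":1.5,"ty":-0.5,"tz":0,"ax":0,"ay":0,"az":0,"claw":0},
  ],
)

```text
clock: 14.15
eef_pos: [0.5061, 0.0507, 0.0629]
tool_rot: [[0.999, -0.002, 0.034], [-0.034, 0.0, 0.999], [-0.002, -1.0, 0.0]]
contact_force: [-12.0, 0.6, 0.6]
finger_gap: 0.0157
```

```bash
python3 d.py .505 .0506 .063 -1.9
```

```text
t 14.15 pos [0.5061 0.0507 0.0629] head -1.92 tilt [-1.5e-03  5.0e-04 -1.0e+00] F [-11.96   0.55   0.64] M [ 0.16  2.6  -0.08] gap 0.0157 q [-0.13  0.45  1.61  0.    1.08 -0.1 ]
shift mm [-1.1 -0.1 -0.2] rot deg [-0.02 -0.02 -0.09]
```

Call:
move_arm(
  targets=[
    {"tx":0.3,"ty":0,"tz":0,"ax":0,"ay":0,"az":0,"claw":0},
    {"tx":0.6,"ty":0,"tz":0,"ax":0,"ay":0,"az":0,"claw":0},
    {"tx":0.6,"ty":0,"tz":0,"ax":0,"ay":0,"az":0,"claw":0},
  ],
)

```text
clock: 14.45
eef_pos: [0.5062, 0.0508, 0.0629]
tool_rot: [[0.999, -0.003, 0.033], [-0.033, 0.001, 0.999], [-0.003, -1.0, 0.0]]
contact_force: [-13.9, 1.2, 2.1]
finger_gap: 0.0158
```

```bash
python3 d.py .505 .0506 .063 -1.9
```

```text
t 14.45 pos [0.5062 0.0508 0.0629] head -1.92 tilt [-2.5e-03  5.0e-04 -1.0e+00] F [-13.93   1.18   2.13] M [ 0.21  2.96 -0.05] gap 0.0158 q [-0.13  0.45  1.61  0.    1.08 -0.1 ]
shift mm [-1.2 -0.1 -0.2] rot deg [-0.03 -0.02 -0.15]
```

Call:
move_arm(
  targets=[
    {"tx":0,"ty":0,"tz":0,"ax":0,"ay":0,"az":0,"claw":0},
    {"tx":0,"ty":0,"tz":0,"ax":0,"ay":0,"az":0,"claw":0},
    {"tx":0,"ty":0,"tz":0,"ax":0,"ay":0,"az":0,"claw":0},
  ],
)

```text
clock: 14.75
eef_pos: [0.5062, 0.0508, 0.0629]
tool_rot: [[0.999, -0.003, 0.034], [-0.034, 0.001, 0.999], [-0.003, -1.0, 0.0]]
contact_force: [-13.7, 1.0, 2.3]
finger_gap: 0.0157
```

```bash
python3 d.py .505 .0506 .063 -1.9
```

```text
t 14.75 pos [0.5062 0.0508 0.0629] head -1.92 tilt [-2.5e-03  6.0e-04 -1.0e+00] F [-13.73   1.01   2.27] M [ 0.21  3.   -0.06] gap 0.0157 q [-0.13  0.45  1.61  0.    1.08 -0.1 ]
shift mm [-1.2 -0.1 -0.2] rot deg [-0.03 -0.02 -0.15]
```

Call:
move_arm(
  targets=[
    {"tx":0,"ty":-0.3,"tz":0,"ax":0,"ay":0,"az":0,"claw":0},
    {"tx":0,"ty":-0.6,"tz":0,"ax":0,"ay":0,"az":0,"claw":0},
    {"tx":0,"ty":-0.6,"tz":0,"ax":0,"ay":0,"az":0,"claw":0},
  ],
)

```text
clock: 15.05
eef_pos: [0.5065, 0.0507, 0.0632]
tool_rot: [[0.999, -0.002, 0.034], [-0.034, 0.001, 0.999], [-0.002, -1.0, 0.0]]
contact_force: [-12.1, 0.4, -1.3]
finger_gap: 0.0161
```

```bash
python3 d.py .505 .0506 .063 -1.9
```

```text
t 15.05 pos [0.5065 0.0507 0.0632] head -1.92 tilt [-2.1e-03  6.0e-04 -1.0e+00] F [-12.14   0.35  -1.29] M [ 0.19  2.61 -0.11] gap 0.0161 q [-0.13  0.45  1.61  0.    1.09 -0.1 ]
shift mm [-1.5  0.3 -0.2] rot deg [-0.03 -0.02 -0.12]
```

Call:
move_arm(
  targets=[
    {"tx":0.3,"ty":-0.2,"tz":0,"ax":0,"ay":0,"az":0,"claw":0},
    {"tx":0.6,"ty":-0.2,"tz":0,"ax":0,"ay":0,"az":0,"claw":0},
    {"tx":0.6,"ty":-0.2,"tz":0,"ax":0,"ay":0,"az":0,"claw":0},
  ],
)

```text
clock: 15.35
eef_pos: [0.5066, 0.0508, 0.0634]
tool_rot: [[0.999, -0.003, 0.034], [-0.034, 0.001, 0.999], [-0.003, -1.0, 0.0]]
contact_force: [-13.6, 0.6, -0.5]
finger_gap: 0.0157
```

```bash
python3 d.py .505 .0506 .063 -1.9
```

```text
t 15.35 pos [0.5066 0.0508 0.0634] head -1.92 tilt [-3.2e-03  6.0e-04 -1.0e+00] F [-13.63   0.61  -0.52] M [ 0.27  2.92 -0.06] gap 0.0157 q [-0.13  0.45  1.61  0.    1.09 -0.1 ]
shift mm [-1.6  0.4 -0.2] rot deg [-0.03 -0.02 -0.18]
```

Call:
move_arm(
  targets=[
    {"tx":0.2,"ty":0,"tz":0,"ax":0,"ay":0,"az":0,"claw":0},
    {"tx":0.2,"ty":0,"tz":0,"ax":0,"ay":0,"az":0,"claw":0},
    {"tx":0.2,"ty":0,"tz":0,"ax":0,"ay":0,"az":0,"claw":0},
    {"tx":0.2,"ty":0,"tz":0,"ax":0,"ay":0,"az":0,"claw":0},
    {"tx":0.2,"ty":0,"tz":0,"ax":0,"ay":0,"az":0,"claw":0},
    {"tx":0.2,"ty":0,"tz":0,"ax":0,"ay":0,"az":0,"claw":0},
    {"tx":0.2,"ty":0,"tz":0,"ax":0,"ay":0,"az":0,"claw":0},
  ],
)

```text
clock: 16.05
eef_pos: [0.5067, 0.0508, 0.0634]
tool_rot: [[0.999, -0.004, 0.034], [-0.033, 0.001, 0.999], [-0.004, -1.0, 0.0]]
contact_force: [-14.3, 1.3, 1.2]
finger_gap: 0.0159
```

```bash
python3 d.py .505 .0506 .063 -1.9;  python3 - <<'E'
from h import *
c=grab('top','t9'); i=c['img'][:,:,::-1]
cv2.imwrite('pics/t9a.png',cv2.resize(i[170:250,240:400],None,fx=5,fy=7,interpolation=cv2.INTER_CUBIC))
print(read_state()['contact_force'])
E
```

```text
t 16.05 pos [0.5067 0.0508 0.0634] head -1.92 tilt [-3.5e-03  6.0e-04 -1.0e+00] F [-14.3    1.26   1.15] M [ 0.22  3.04 -0.06] gap 0.0159 q [-0.13  0.45  1.61  0.    1.09 -0.1 ]
shift mm [-1.7  0.4 -0.2] rot deg [-0.03 -0.02 -0.2 ]
[-14.08244624   0.64507137   0.45489125]
```

Call:
move_arm(
  targets=[
    {"tx":0,"ty":0,"tz":0,"ax":0,"ay":0,"az":0,"claw":0},
    {"tx":0,"ty":0,"tz":0,"ax":0,"ay":0,"az":0,"claw":0},
    {"tx":0,"ty":0,"tz":0,"ax":0,"ay":0,"az":0,"claw":0},
    {"tx":0,"ty":0,"tz":0,"ax":0,"ay":0,"az":0,"claw":0},
    {"tx":0,"ty":0,"tz":0,"ax":0,"ay":0,"az":0,"claw":0},
    {"tx":0,"ty":0,"tz":0,"ax":0,"ay":0,"az":0,"claw":0},
    {"tx":0,"ty":0,"tz":0,"ax":0,"ay":0,"az":0,"claw":0},
  ],
)

```text
clock: 16.8
eef_pos: [0.5067, 0.0508, 0.0634]
tool_rot: [[0.999, -0.003, 0.034], [-0.034, 0.001, 0.999], [-0.003, -1.0, 0.001]]
contact_force: [-13.4, 0.1, 0.1]
finger_gap: 0.0158
```

View pics/t9a.png

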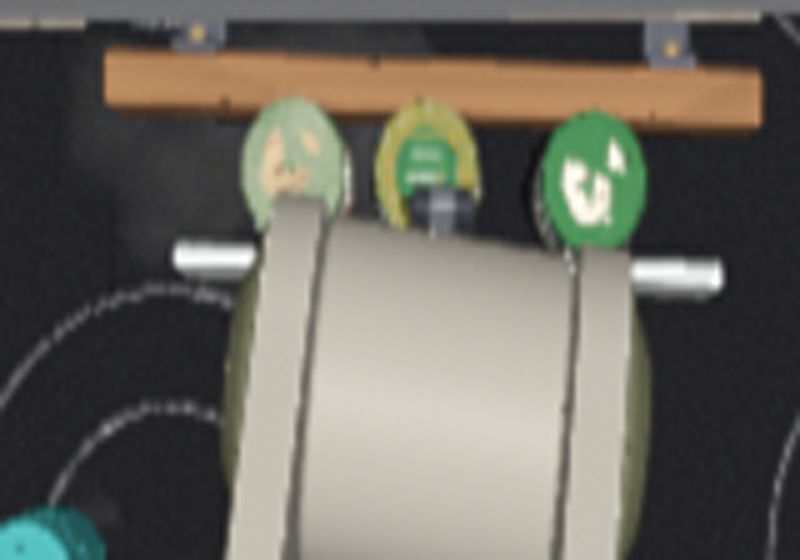

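```bash
cat > j.py <<'E'
from m import *
def jars(tag):
    c=dict(np.load(tag+'.npz')); w=world(c); lines(c)
    for n,y0 in(('A',.117),('B',.059),('C',-.016)):
        k=(abs(w[...,1]-y0)<.03)&(abs(w[...,0]-.575)<.05)&(w[...,2]>.098)&(w[...,2]<.115)
        s=w[k]; r=np.array([s[:,0].max(),s[:,1].min(),s[:,1].max()])
        print(n,len(s),'far x',np.percentile(s[:,0],98).round(4),'y mid',((r[1]+r[2])/2).round(4),'x-slope',(np.percentile(s[:,0],98)-.0306*((r[1]+r[2])/2)).round(4),'z',s[:,2].mean().round(4))
import sys; jars(sys.argv[1])
E
python3 j.py t9
```

```text
front slope deg 1.656318050633285 x at y=.0535 0.5990206110919118 0.0030533045606954377
rear slope deg 1.9720190255865513 x at y=.0535 0.6159804131445131 0.0020071876420582634
A 260 far x 0.5984 y mid 0.1143 x-slope 0.5949 z 0.1064
B 236 far x 0.5977 y mid 0.0554 x-slope 0.596 z 0.1066
C 330 far x 0.5937 y mid -0.0165 x-slope 0.5942 z 0.1064
```

Call:
move_arm(
  targets=[
    {"tx":-2,"ty":0,"tz":0,"ax":0,"ay":0,"az":0,"claw":0},
    {"tx":-4,"ty":0,"tz":0,"ax":0,"ay":0,"az":0,"claw":0},
    {"tx":-6,"ty":0,"tz":0,"ax":0,"ay":0,"az":0.1,"claw":0},
    {"tx":-9,"ty":0,"tz":0,"ax":0,"ay":0,"az":0.2,"claw":0},
    {"tx":-13,"ty":0,"tz":0,"ax":0,"ay":0,"az":0.3,"claw":0},
    {"tx":-18,"ty":0,"tz":0,"ax":0,"ay":0,"az":0.3,"claw":0},
    {"tx":-24,"ty":0,"tz":0,"ax":0,"ay":0,"az":0.3,"claw":0},
    {"tx":-30,"ty":0,"tz":0,"ax":0,"ay":0,"az":0.3,"claw":0},
    {"tx":-36,"ty":0,"tz":0,"ax":0,"ay":0,"az":0.3,"claw":0},
    {"tx":-42,"ty":0,"tz":0,"ax":0,"ay":0,"az":0.3,"claw":0},
    {"tx":-46,"ty":0,"tz":0,"ax":0,"ay":0,"az":0.3,"claw":0},
    {"tx":-46,"ty":0,"tz":0,"ax":0,"ay":0,"az":0.3,"claw":0},
  ],
)

```text
clock: 18.0
eef_pos: [0.4639, 0.0519, 0.0642]
tool_rot: [[0.999, -0.0, 0.034], [-0.034, 0.0, 0.999], [-0.0, -1.0, 0.0]]
contact_force: [0.6, 0.8, -2.2]
finger_gap: 0.0159
```

```bash
python3 d.py .464 .0506 .0614 -1.9;  python3 - <<'E'
from h import *
c=grab('top','t10'); i=c['img'][:,:,::-1]
cv2.imwrite('pics/t10a.png',cv2.resize(i[170:250,240:400],None,fx=5,fy=7,interpolation=cv2.INTER_CUBIC))
c=grab('side','s10'); i=c['img'][:,:,::-1]
cv2.imwrite('pics/s10a.png',cv2.resize(i[170:280,260:390],None,fx=5,fy=5,interpolation=cv2.INTER_CUBIC))
E
python3 j.py t10
```

```text
t 18.0 pos [0.4639 0.0519 0.0642] head -1.94 tilt [-1.e-04  0.e+00 -1.e+00] F [ 0.55  0.78 -2.19] M [-0.03  0.02 -0.03] gap 0.0159 q [-0.14  0.39  1.72  0.    1.03 -0.11]
shift mm [ 0.2  2.8 -1.3] rot deg [-0.   -0.04 -0.01]
front slope deg 1.8397788628271607 x at y=.0535 0.5988853930905044 0.003828899422893204
rear slope deg 2.0687872004888073 x at y=.0535 0.6158429085656919 0.001977124316104599
A 337 far x 0.5967 y mid 0.1144 x-slope 0.5932 z 0.1062
B 331 far x 0.5934 y mid 0.0555 x-slope 0.5917 z 0.106
C 335 far x 0.5928 y mid -0.0166 x-slope 0.5933 z 0.1062
```

View pics/t10a.png

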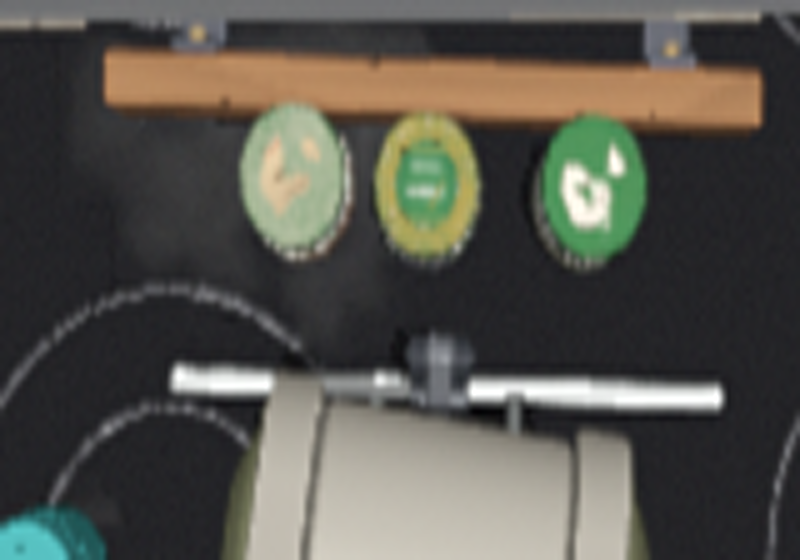

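View pics/s10a.png

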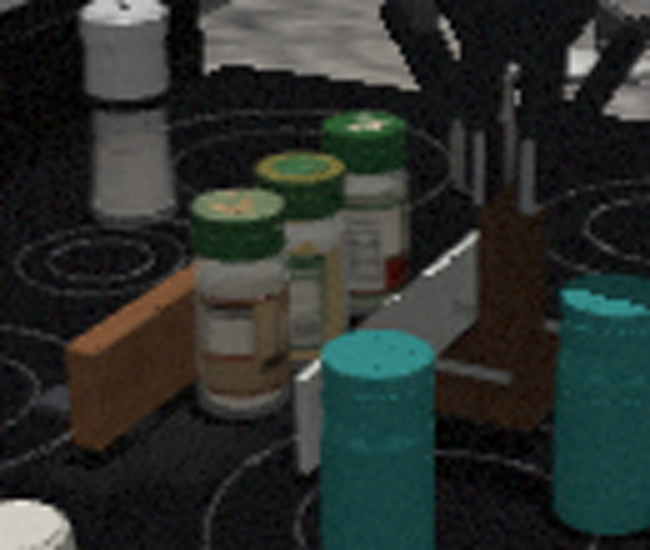

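```bash
cat > k.py <<'E'
from m import *
from scipy.optimize import least_squares
import sys
def side(tag):
    c=dict(np.load(tag+'.npz')); w=world(c); P=w.reshape(-1,3); 
    def circ(y0,z0,z1,r):
        s=P[(abs(P[:,1]-y0)<.03)&(P[:,0]>.53)&(P[:,0]<.605)&(P[:,2]>z0)&(P[:,2]<z1)]
        f=least_squares(lambda p:np.hypot(s[:,0]-p[0],s[:,1]-p[1])-r,[.577,y0],loss='soft_l1',f_scale=.001); return f.x.round(4),len(s),np.median(abs(f.fun)).round(4)
    for n,y0 in(('A',.114),('B',.0555),('C',-.0166)):
        for z0,z1,r in((.005,.03,.022),(.03,.06,.022),(.088,.103,.023)):
            try: print(n,z0,z1,circ(y0,z0,z1,r))
            except Exception as e: print(n,z0,'err')
    i=c['img'].astype(int).reshape(-1,3)
    k=(P[:,1]>.145)&(P[:,1]<.2)&(abs(P[:,0]-.6)<.012)&(P[:,2]>.01)&(P[:,2]<.055)
    s=P[k]; p=np.polyfit(s[:,1],s[:,0],1); print('rail face',len(s),p, 'x at',[np.polyval([.0306,np.median(s[:,0]-.0306*s[:,1])],y).round(4) for y in(.114,.0555,-.0166)])
    # blade front plane? back face pts
    for z0,z1 in((.008,.02),(.02,.035),(.035,.05)):
        k=(P[:,1]>.08)&(P[:,1]<.176)&(P[:,0]>float(sys.argv[2])-.008)&(P[:,0]<float(sys.argv[2])+.012)&(P[:,2]>z0)&(P[:,2]<z1); s=P[k]; 
        if len(s): print('blade rear',z0,len(s),np.median(s[:,0]-.033*(s[:,1]-.05)).round(4))
side(sys.argv[1])
E
python3 k.py s10 .508
```

```text
A 0.005 0.03 (array([0.5798, 0.1167]), 200, np.float64(0.0013))
A 0.03 0.06 (array([0.5795, 0.1171]), 277, np.float64(0.0012))
A 0.088 0.103 (array([0.5796, 0.1141]), 111, np.float64(0.0007))
B 0.005 0.03 (array([0.5752, 0.0572]), 83, np.float64(0.0009))
B 0.03 0.06 (array([0.5751, 0.057 ]), 128, np.float64(0.0007))
B 0.088 0.103 (array([0.5764, 0.0556]), 78, np.float64(0.0008))
C 0.005 0.03 (array([ 0.5734, -0.0166]), 84, np.float64(0.0009))
C 0.03 0.06 (array([ 0.5739, -0.0155]), 131, np.float64(0.001))
C 0.088 0.103 (array([ 0.5752, -0.0174]), 78, np.float64(0.001))
rail face 227 [0.0314813  0.59942683] x at [np.float64(0.603), np.float64(0.6012), np.float64(0.599)]
blade rear 0.008 18 0.5094
blade rear 0.02 29 0.5098
blade rear 0.035 44 0.5097
```

```bash
python3 k.py s8 .552;  echo; python3 k.py s6 .54 | tail -3; echo; python3 j.py t7;
```

```text
A 0.005 0.03 (array([0.5713, 0.12  ]), 185, np.float64(0.0031))
A 0.03 0.06 (array([0.5766, 0.1165]), 329, np.float64(0.004))
A 0.088 0.103 (array([0.5812, 0.1138]), 112, np.float64(0.0007))
B 0.005 0.03 (array([0.5303, 0.0529]), 51, np.float64(0.0041))
B 0.03 0.06 (array([0.5692, 0.054 ]), 166, np.float64(0.0029))
B 0.088 0.103 (array([0.5796, 0.0558]), 78, np.float64(0.0009))
C 0.005 0.03 (array([0.5672, 0.0047]), 20, np.float64(0.0006))
C 0.03 0.06 (array([ 0.5714, -0.0162]), 93, np.float64(0.0019))
C 0.088 0.103 (array([ 0.5769, -0.0177]), 70, np.float64(0.0011))
rail face 231 [0.03139195 0.59944487] x at [np.float64(0.6031), np.float64(0.6013), np.float64(0.5991)]
blade rear 0.008 91 0.5481
blade rear 0.02 121 0.5487
blade rear 0.035 149 0.5493

blade rear 0.008 74 0.5373
blade rear 0.02 96 0.5375
blade rear 0.035 122 0.5381

front slope deg 1.7067349575850475 x at y=.0535 0.5991515520566949 0.0022343208526263607
rear slope deg 1.929714865953938 x at y=.0535 0.6157041650689836 0.002134293677263756
A 287 far x 0.5981 y mid 0.1143 x-slope 0.5946 z 0.1068
B 246 far x 0.5956 y mid 0.0554 x-slope 0.5939 z 0.1066
C 335 far x 0.5946 y mid -0.0166 x-slope 0.5951 z 0.1068
```

Call:
move_arm(
  targets=[
    {"tx":1,"ty":-1,"tz":0,"ax":0,"ay":0,"az":-1,"claw":0},
    {"tx":3,"ty":-1,"tz":0,"ax":0,"ay":0,"az":-2,"claw":0},
    {"tx":6,"ty":-1,"tz":0,"ax":0,"ay":0,"az":-3,"claw":0},
    {"tx":9,"ty":-1,"tz":0,"ax":0,"ay":0,"az":-4,"claw":0},
    {"tx":12,"ty":-1,"tz":0,"ax":0,"ay":0,"az":-4,"claw":0},
    {"tx":15,"ty":-1,"tz":0,"ax":0,"ay":0,"az":-4,"claw":0},
    {"tx":18,"ty":-1,"tz":0,"ax":0,"ay":0,"az":-4,"claw":0},
    {"tx":21,"ty":-1,"tz":0,"ax":0,"ay":0,"az":-4,"claw":0},
    {"tx":23,"ty":-1,"tz":0,"ax":0,"ay":0,"az":-4,"claw":0},
    {"tx":25,"ty":-1,"tz":0,"ax":0,"ay":0,"az":-4,"claw":0},
    {"tx":25,"ty":-1,"tz":0,"ax":0,"ay":0,"az":-4,"claw":0},
  ],
)

```text
clock: 19.2
eef_pos: [0.4896, 0.051, 0.0651]
tool_rot: [[0.997, 0.07, 0.034], [-0.034, -0.002, 0.999], [0.07, -0.998, -0.0]]
contact_force: [-1.0, -0.1, -3.4]
finger_gap: 0.0158
```

```bash
python3 d.py .5 .0506 .065 -1.9; python3 - <<'E'
from h import *
grab('side','s11')
E
python3 k.py s11 .535 | tail -3
```

```text
t 19.2 pos [0.4896 0.051  0.0651] head -1.94 tilt [ 0.0698 -0.0024 -0.9976] F [-1.04 -0.07 -3.39] M [ 0.04  0.12 -0.01] gap 0.0158 q [-0.14  0.4   1.71  0.01  0.97 -0.11]
shift mm [10.4  0.8 -0. ] rot deg [ 0.   -0.04  4.01]
blade rear 0.008 58 0.5382
blade rear 0.02 80 0.5373
blade rear 0.035 115 0.5365
```

Call:
move_arm(
  targets=[
    {"tx":1.5,"ty":0.1,"tz":0,"ax":0,"ay":0,"az":0,"claw":0},
    {"tx":3,"ty":0.2,"tz":0,"ax":0,"ay":0,"az":0,"claw":0},
    {"tx":4.5,"ty":0.3,"tz":0,"ax":0,"ay":0,"az":0,"claw":0},
    {"tx":6,"ty":0.4,"tz":0,"ax":0,"ay":0,"az":0,"claw":0},
    {"tx":7,"ty":0.5,"tz":0,"ax":0,"ay":0,"az":0,"claw":0},
    {"tx":8,"ty":0.56,"tz":0,"ax":0,"ay":0,"az":0,"claw":0},
    {"tx":9,"ty":0.63,"tz":0,"ax":0,"ay":0,"az":0,"claw":0},
  ],
)

```text
clock: 19.95
eef_pos: [0.4984, 0.0507, 0.0651]
tool_rot: [[0.997, 0.07, 0.034], [-0.034, -0.002, 0.999], [0.07, -0.998, -0.0]]
contact_force: [-0.3, -0.1, -3.2]
finger_gap: 0.016
```

```bash
python3 d.py .5 .0506 .065 -1.9
```

```text
t 19.95 pos [0.4984 0.0507 0.0651] head -1.94 tilt [ 0.0697 -0.0024 -0.9976] F [-0.32 -0.07 -3.24] M [-0.02  0.07 -0.  ] gap 0.016 q [-0.14  0.41  1.68  0.01  0.98 -0.11]
shift mm [ 1.6  0.2 -0. ] rot deg [ 0.   -0.04  4.  ]
```

Call:
move_arm(
  targets=[
    {"tx":0.7,"ty":0.05,"tz":0,"ax":0,"ay":0,"az":0,"claw":0},
    {"tx":1.4,"ty":0.1,"tz":0,"ax":0,"ay":0,"az":0,"claw":0},
    {"tx":2.1,"ty":0.15,"tz":0,"ax":0,"ay":0,"az":0,"claw":0},
    {"tx":2.8,"ty":0.2,"tz":0,"ax":0,"ay":0,"az":0,"claw":0},
  ],
)

```text
clock: 20.35
eef_pos: [0.5008, 0.0506, 0.065]
tool_rot: [[0.997, 0.069, 0.034], [-0.034, -0.002, 0.999], [0.069, -0.998, 0.0]]
contact_force: [-2.2, 1.4, -1.9]
finger_gap: 0.0159
```

```bash
python3 d.py .5 .0506 .065 -1.9
```

```text
t 20.35 pos [0.5008 0.0506 0.065 ] head -1.94 tilt [ 0.0688 -0.0023 -0.9976] F [-2.19  1.45 -1.92] M [ 0.07  0.56 -0.03] gap 0.0159 q [-0.14  0.41  1.68  0.01  0.98 -0.11]
shift mm [-0.8 -0.1 -0.1] rot deg [-0.   -0.04  3.95]
```

Call:
move_arm(
  targets=[
    {"tx":0.6,"ty":0,"tz":0,"ax":0,"ay":0,"az":0,"claw":0},
    {"tx":1.2,"ty":0,"tz":0,"ax":0,"ay":0,"az":0,"claw":0},
    {"tx":1.8,"ty":0,"tz":0,"ax":0,"ay":0,"az":0,"claw":0},
  ],
)

```text
clock: 20.65
eef_pos: [0.5025, 0.0506, 0.0651]
tool_rot: [[0.997, 0.069, 0.034], [-0.034, -0.002, 0.999], [0.069, -0.998, 0.0]]
contact_force: [-3.5, -0.4, -2.2]
finger_gap: 0.0156
```

```bash
python3 d.py .5 .0506 .065 -1.9
```

```text
t 20.65 pos [0.5025 0.0506 0.0651] head -1.94 tilt [ 0.0685 -0.0022 -0.9976] F [-3.53 -0.36 -2.2 ] M [ 0.07  0.98 -0.02] gap 0.0156 q [-0.14  0.41  1.67  0.01  0.99 -0.11]
shift mm [-2.5 -0.1 -0.1] rot deg [-0.   -0.04  3.93]
```

Call:
move_arm(
  targets=[
    {"tx":0.5,"ty":0,"tz":0,"ax":0,"ay":0,"az":0,"claw":0},
    {"tx":1,"ty":0,"tz":0,"ax":0,"ay":0,"az":0,"claw":0},
    {"tx":1,"ty":0,"tz":0,"ax":0,"ay":0,"az":0,"claw":0},
  ],
)

```text
clock: 20.95
eef_pos: [0.5035, 0.0506, 0.0651]
tool_rot: [[0.997, 0.069, 0.034], [-0.034, -0.002, 0.999], [0.069, -0.998, 0.0]]
contact_force: [-5.4, 1.0, -1.7]
finger_gap: 0.0157
```

```bash
python3 d.py .5 .0506 .065 -1.9;python3 - <<'E'
from h import *
grab('side','s12')
E
python3 k.py s12 .555
```

```text
t 20.95 pos [0.5035 0.0506 0.0651] head -1.95 tilt [ 0.0686 -0.0022 -0.9976] F [-5.43  1.04 -1.66] M [ 0.1   1.23 -0.1 ] gap 0.0157 q [-0.14  0.42  1.67  0.01  0.99 -0.11]
shift mm [-3.5 -0.1 -0.1] rot deg [-0.01 -0.04  3.94]
A 0.005 0.03 (array([0.5728, 0.1198]), 169, np.float64(0.0038))
A 0.03 0.06 (array([0.5737, 0.1174]), 313, np.float64(0.004))
A 0.088 0.103 (array([0.5805, 0.1143]), 114, np.float64(0.0009))
B 0.005 0.03 (array([0.5307, 0.0539]), 46, np.float64(0.004))
B 0.03 0.06 (array([0.5679, 0.0549]), 167, np.float64(0.0032))
B 0.088 0.103 (array([0.578 , 0.0559]), 79, np.float64(0.0008))
C 0.005 0.03 (array([0.5688, 0.0011]), 16, np.float64(0.0006))
C 0.03 0.06 (array([ 0.5648, -0.0154]), 90, np.float64(0.0031))
C 0.088 0.103 (array([ 0.5754, -0.0178]), 77, np.float64(0.0006))
rail face 231 [0.03291561 0.5991924 ] x at [np.float64(0.6031), np.float64(0.6013), np.float64(0.5991)]
blade rear 0.008 83 0.5498
blade rear 0.02 121 0.5492
blade rear 0.035 119 0.5488
```

Call:
move_arm(
  targets=[
    {"tx":0.5,"ty":0,"tz":0,"ax":0,"ay":0,"az":0,"claw":0},
    {"tx":1,"ty":0,"tz":0,"ax":0,"ay":0,"az":0,"claw":0},
    {"tx":1.5,"ty":0,"tz":0,"ax":0,"ay":0,"az":0,"claw":0},
    {"tx":1.5,"ty":0,"tz":0,"ax":0,"ay":0,"az":0,"claw":0},
  ],
)

```text
clock: 21.4
eef_pos: [0.5046, 0.0505, 0.0651]
tool_rot: [[0.997, 0.068, 0.034], [-0.034, -0.002, 0.999], [0.068, -0.998, 0.0]]
contact_force: [-6.3, 0.2, -2.1]
finger_gap: 0.0157
```

```bash
python3 d.py .5 .0506 .065 -1.9
```

```text
t 21.4 pos [0.5046 0.0505 0.0651] head -1.94 tilt [ 0.0676 -0.0022 -0.9977] F [-6.34  0.23 -2.09] M [ 0.13  1.64 -0.11] gap 0.0157 q [-0.14  0.42  1.67  0.01  0.99 -0.11]
shift mm [-4.6 -0.2 -0.1] rot deg [-0.01 -0.04  3.88]
```

Call:
move_arm(
  targets=[
    {"tx":0.5,"ty":0,"tz":0,"ax":0,"ay":0,"az":0,"claw":0},
    {"tx":1,"ty":0,"tz":0,"ax":0,"ay":0,"az":0,"claw":0},
    {"tx":1.5,"ty":0,"tz":0,"ax":0,"ay":0,"az":0,"claw":0},
    {"tx":1.5,"ty":0,"tz":0,"ax":0,"ay":0,"az":0,"claw":0},
  ],
)

```text
clock: 21.8
eef_pos: [0.5054, 0.0506, 0.065]
tool_rot: [[0.997, 0.066, 0.034], [-0.034, -0.002, 0.999], [0.066, -0.998, 0.0]]
contact_force: [-7.9, 0.3, -1.7]
finger_gap: 0.0155
```

```bash
python3 d.py .5 .0506 .065 -1.9;python3 - <<'E'
from h import *
c=grab('side','s13');i=c['img'][:,:,::-1]
cv2.imwrite('pics/s13a.png',cv2.resize(i[170:280,260:390],None,fx=5,fy=5,interpolation=cv2.INTER_CUBIC))
E
python3 k.py s13 .555
```

```text
t 21.8 pos [0.5054 0.0506 0.065 ] head -1.94 tilt [ 0.066  -0.002  -0.9978] F [-7.94  0.3  -1.69] M [ 0.1  2.1 -0.1] gap 0.0155 q [-0.14  0.42  1.66  0.01  0.99 -0.11]
shift mm [-5.4 -0.3 -0.2] rot deg [-0.01 -0.04  3.79]
A 0.005 0.03 (array([0.5727, 0.1201]), 180, np.float64(0.0038))
A 0.03 0.06 (array([0.5745, 0.1171]), 311, np.float64(0.0043))
A 0.088 0.103 (array([0.5806, 0.1146]), 111, np.float64(0.0008))
B 0.005 0.03 (array([0.531 , 0.0535]), 48, np.float64(0.0037))
B 0.03 0.06 (array([0.5687, 0.0547]), 160, np.float64(0.0031))
B 0.088 0.103 (array([0.578 , 0.0553]), 82, np.float64(0.001))
C 0.005 0.03 (array([0.5686, 0.0022]), 21, np.float64(0.0006))
C 0.03 0.06 (array([ 0.567 , -0.0156]), 92, np.float64(0.0032))
C 0.088 0.103 (array([ 0.5756, -0.0173]), 74, np.float64(0.0008))
rail face 221 [0.03528384 0.59887362] x at [np.float64(0.6031), np.float64(0.6014), np.float64(0.5991)]
blade rear 0.008 86 0.5497
blade rear 0.02 119 0.5495
blade rear 0.035 125 0.5495
```

View pics/s13a.png

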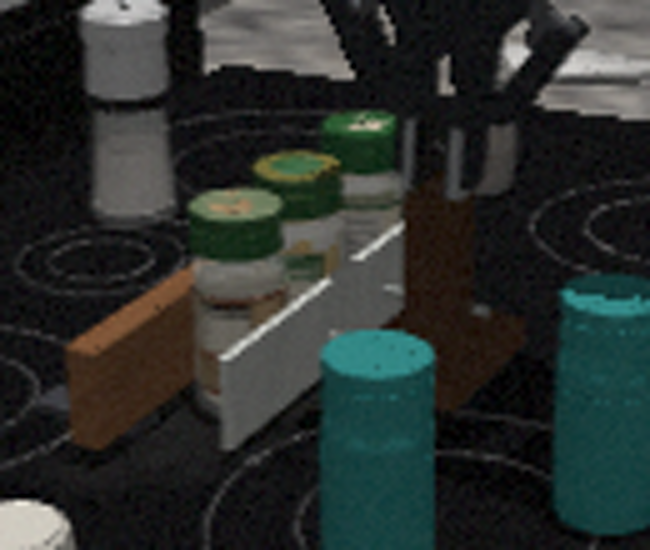

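Call:
move_arm(
  targets=[
    {"tx":0,"ty":-0.2,"tz":0,"ax":0,"ay":0,"az":-0.6,"claw":0},
    {"tx":0,"ty":-0.4,"tz":0,"ax":0,"ay":0,"az":-1.2,"claw":0},
    {"tx":0,"ty":-0.5,"tz":0,"ax":0,"ay":0,"az":-1.8,"claw":0},
    {"tx":0,"ty":-0.5,"tz":0,"ax":0,"ay":0,"az":-1.8,"claw":0},
  ],
)

```text
clock: 22.25
eef_pos: [0.5049, 0.0506, 0.0651]
tool_rot: [[0.995, 0.097, 0.034], [-0.034, -0.003, 0.999], [0.097, -0.995, 0.0]]
contact_force: [-6.8, 0.5, -4.4]
finger_gap: 0.0156
```

```bash
python3 d.py .5 .0506 .065 -1.9
```

```text
t 22.25 pos [0.5049 0.0506 0.0651] head -1.94 tilt [ 0.0966 -0.003  -0.9953] F [-6.78  0.51 -4.45] M [ 0.04  2.12 -0.13] gap 0.0156 q [-0.14  0.41  1.69  0.01  0.95 -0.11]
shift mm [-4.9 -0.4 -0.1] rot deg [-0.01 -0.04  5.54]
```

Call:
move_arm(
  targets=[
    {"tx":0.5,"ty":0.1,"tz":0,"ax":0,"ay":0,"az":0,"claw":0},
    {"tx":1,"ty":0.2,"tz":0,"ax":0,"ay":0,"az":0,"claw":0},
    {"tx":1.5,"ty":0.3,"tz":0,"ax":0,"ay":0,"az":0,"claw":0},
    {"tx":2,"ty":0.3,"tz":0,"ax":0,"ay":0,"az":0,"claw":0},
    {"tx":2,"ty":0.3,"tz":0,"ax":0,"ay":0,"az":0,"claw":0},
  ],
)

```text
clock: 22.75
eef_pos: [0.5062, 0.0507, 0.065]
tool_rot: [[0.995, 0.094, 0.034], [-0.033, -0.003, 0.999], [0.094, -0.996, 0.0]]
contact_force: [-11.0, 1.0, 0.3]
finger_gap: 0.0158
```

```bash
python3 d.py .5 .0506 .065 -1.9
```

```text
t 22.75 pos [0.5062 0.0507 0.065 ] head -1.93 tilt [ 0.0944 -0.0027 -0.9955] F [-11.05   1.04   0.27] M [ 0.12  2.81 -0.11] gap 0.0158 q [-0.14  0.41  1.68  0.01  0.95 -0.11]
shift mm [-6.2 -0.6 -0.3] rot deg [-0.02 -0.03  5.42]
```

Call:
move_arm(
  targets=[
    {"tx":0.4,"ty":0,"tz":0,"ax":0,"ay":0,"az":0,"claw":0},
    {"tx":0.8,"ty":0,"tz":0,"ax":0,"ay":0,"az":0,"claw":0},
    {"tx":1.1,"ty":0,"tz":0,"ax":0,"ay":0,"az":0,"claw":0},
    {"tx":1.1,"ty":0,"tz":0,"ax":0,"ay":0,"az":0,"claw":0},
  ],
)

```text
clock: 23.15
eef_pos: [0.5066, 0.0507, 0.0649]
tool_rot: [[0.995, 0.093, 0.033], [-0.033, -0.003, 0.999], [0.093, -0.996, 0.0]]
contact_force: [-12.9, 0.7, 1.0]
finger_gap: 0.0154
```

```bash
python3 d.py .5 .0506 .065 -1.9;python3 - <<'E'
from h import *
c=grab('side','s14')
print(read_state()['contact_force'])
c=grab('top','t14')
E
python3 k.py s14 .555 | egrep '0.088|rail|blade'; python3 j.py t14
```

```text
t 23.15 pos [0.5066 0.0507 0.0649] head -1.92 tilt [ 0.0927 -0.0026 -0.9957] F [-12.92   0.73   1.01] M [ 0.08  3.26 -0.02] gap 0.0154 q [-0.14  0.41  1.68  0.01  0.96 -0.11]
shift mm [-6.5 -0.7 -0.4] rot deg [-0.03 -0.02  5.32]
[-13.99612269   1.15251763   0.90781418]
A 0.088 0.103 (array([0.5804, 0.1144]), 116, np.float64(0.0008))
B 0.088 0.103 (array([0.5779, 0.0562]), 81, np.float64(0.0008))
C 0.088 0.103 (array([ 0.5756, -0.0172]), 75, np.float64(0.0008))
rail face 232 [0.0293194  0.59992322] x at [np.float64(0.6032), np.float64(0.6014), np.float64(0.5992)]
blade rear 0.008 92 0.5496
blade rear 0.02 124 0.5498
blade rear 0.035 117 0.5497
front slope deg 1.7338940870527635 x at y=.0535 0.5989741435251146 0.004722226294782508
rear slope deg 2.0478379939310143 x at y=.0535 0.6158053333543487 0.0017911323217926207
A 333 far x 0.5981 y mid 0.1144 x-slope 0.5946 z 0.1062
B 301 far x 0.5956 y mid 0.0554 x-slope 0.5939 z 0.1064
C 340 far x 0.5931 y mid -0.0168 x-slope 0.5936 z 0.1061
```

Call:
move_arm(
  targets=[
    {"tx":0.1,"ty":0,"tz":0,"ax":0,"ay":0,"az":0,"claw":0},
    {"tx":0.1,"ty":0,"tz":0,"ax":0,"ay":0,"az":0,"claw":0},
    {"tx":0.1,"ty":0,"tz":0,"ax":0,"ay":0,"az":0,"claw":0},
    {"tx":0.1,"ty":0,"tz":0,"ax":0,"ay":0,"az":0,"claw":0},
    {"tx":0.1,"ty":0,"tz":0,"ax":0,"ay":0,"az":0,"claw":0},
    {"tx":0.1,"ty":0,"tz":0,"ax":0,"ay":0,"az":0,"claw":0},
    {"tx":0.1,"ty":0,"tz":0,"ax":0,"ay":0,"az":0,"claw":0},
  ],
)

```text
clock: 23.95
eef_pos: [0.5066, 0.0507, 0.0649]
tool_rot: [[0.995, 0.093, 0.033], [-0.033, -0.003, 0.999], [0.093, -0.996, 0.0]]
contact_force: [-13.0, -0.4, 0.8]
finger_gap: 0.0157
```

Call:
move_arm(
  targets=[
    {"tx":0,"ty":0,"tz":0,"ax":0,"ay":0,"az":0,"claw":0},
    {"tx":0,"ty":0,"tz":0,"ax":0,"ay":0,"az":0,"claw":0},
    {"tx":0,"ty":0,"tz":0,"ax":0,"ay":0,"az":0,"claw":0},
    {"tx":0,"ty":0,"tz":0,"ax":0,"ay":0,"az":0,"claw":0},
    {"tx":0,"ty":0,"tz":0,"ax":0,"ay":0,"az":0,"claw":0},
    {"tx":0,"ty":0,"tz":0,"ax":0,"ay":0,"az":0,"claw":0},
    {"tx":0,"ty":0,"tz":0,"ax":0,"ay":0,"az":0,"claw":0},
  ],
)

```text
clock: 24.65
eef_pos: [0.5066, 0.0508, 0.0649]
tool_rot: [[0.995, 0.093, 0.033], [-0.033, -0.003, 0.999], [0.093, -0.996, 0.001]]
contact_force: [-13.9, 1.3, 0.5]
finger_gap: 0.0157
```

```bash
python3 d.py .463 .0506 .065 -1.9
```

```text
t 24.65 pos [0.5066 0.0508 0.0649] head -1.92 tilt [ 0.0925 -0.0026 -0.9957] F [-13.9    1.31   0.46] M [ 0.11  3.29 -0.09] gap 0.0157 q [-0.14  0.41  1.68  0.01  0.96 -0.11]
shift mm [-43.3  -4.2  -1.6] rot deg [-0.03 -0.02  5.31]
```

Call:
move_arm(
  targets=[
    {"tx":0.2,"ty":0,"tz":0,"ax":0,"ay":0,"az":0,"claw":0},
    {"tx":0.2,"ty":0,"tz":0,"ax":0,"ay":0,"az":0,"claw":0},
    {"tx":0.2,"ty":0,"tz":0,"ax":0,"ay":0,"az":0,"claw":0},
    {"tx":0.2,"ty":0,"tz":0,"ax":0,"ay":0,"az":0,"claw":0},
    {"tx":0.2,"ty":0,"tz":0,"ax":0,"ay":0,"az":0,"claw":0},
    {"tx":0.2,"ty":0,"tz":0,"ax":0,"ay":0,"az":0,"claw":0},
  ],
)

```text
clock: 25.25
eef_pos: [0.5066, 0.0508, 0.0649]
tool_rot: [[0.995, 0.092, 0.033], [-0.033, -0.003, 0.999], [0.092, -0.996, 0.001]]
contact_force: [-14.1, 0.9, 0.8]
finger_gap: 0.0161
```

Call:
move_arm(
  targets=[
    {"tx":0,"ty":0,"tz":0,"ax":0,"ay":0,"az":0,"claw":0},
    {"tx":0,"ty":0,"tz":0,"ax":0,"ay":0,"az":0,"claw":0},
    {"tx":0,"ty":0,"tz":0,"ax":0,"ay":0,"az":0,"claw":0},
    {"tx":0,"ty":0,"tz":0,"ax":0,"ay":0,"az":0,"claw":0},
    {"tx":0,"ty":0,"tz":0,"ax":0,"ay":0,"az":0,"claw":0},
    {"tx":0,"ty":0,"tz":0,"ax":0,"ay":0,"az":0,"claw":0},
  ],
)

```text
clock: 25.85
eef_pos: [0.5066, 0.0508, 0.0649]
tool_rot: [[0.995, 0.092, 0.033], [-0.033, -0.003, 0.999], [0.092, -0.996, 0.001]]
contact_force: [-14.4, 0.8, 0.6]
finger_gap: 0.0158
```

Call:
move_arm(
  targets=[
    {"tx":-2,"ty":-0.2,"tz":0,"ax":0,"ay":0,"az":0,"claw":0},
    {"tx":-4,"ty":-0.5,"tz":0,"ax":0,"ay":0,"az":0,"claw":0},
    {"tx":-6,"ty":-0.8,"tz":0,"ax":0,"ay":0,"az":0,"claw":0},
    {"tx":-9,"ty":-1.2,"tz":0,"ax":0,"ay":0,"az":0,"claw":0},
    {"tx":-13,"ty":-1.6,"tz":0,"ax":0,"ay":0,"az":0,"claw":0},
    {"tx":-18,"ty":-2.2,"tz":0,"ax":0,"ay":0,"az":1,"claw":0},
    {"tx":-24,"ty":-3,"tz":0,"ax":0,"ay":0,"az":2,"claw":0},
    {"tx":-30,"ty":-3.5,"tz":0,"ax":0,"ay":0,"az":3,"claw":0},
    {"tx":-36,"ty":-4,"tz":0,"ax":0,"ay":0,"az":4,"claw":0},
    {"tx":-42,"ty":-4.6,"tz":0,"ax":0,"ay":0,"az":5,"claw":0},
    {"tx":-47,"ty":-5,"tz":0,"ax":0,"ay":0,"az":5.8,"claw":0},
    {"tx":-49,"ty":-5,"tz":0,"ax":0,"ay":0,"az":5.8,"claw":0},
  ],
)

```text
clock: 27.05
eef_pos: [0.4609, 0.0519, 0.066]
tool_rot: [[0.999, -0.0, 0.034], [-0.034, -0.0, 0.999], [-0.0, -1.0, -0.0]]
contact_force: [-0.0, -0.6, -2.8]
finger_gap: 0.0156
```

```bash
python3 d.py .463 .0519 .0614 -1.9;  python3 - <<'E'
from h import *
c=grab('top','t15'); i=c['img'][:,:,::-1]
cv2.imwrite('pics/t15a.png',cv2.resize(i[170:250,240:400],None,fx=5,fy=7,interpolation=cv2.INTER_CUBIC))
c=grab('side','s15')
E
python3 j.py t15; python3 k.py s15 .508
```

```text
t 27.05 pos [0.4609 0.0519 0.066 ] head -1.94 tilt [-5.e-04 -0.e+00 -1.e+00] F [-0.04 -0.62 -2.84] M [-0.01  0.05 -0.01] gap 0.0156 q [-0.14  0.38  1.73 -0.    1.03 -0.11]
shift mm [2.1 4.6 0. ] rot deg [ 0.   -0.04 -0.03]
front slope deg 1.8600095949702509 x at y=.0535 0.5989778483765323 0.004432404853708367
rear slope deg 1.9552438483927834 x at y=.0535 0.6156977240338847 0.0022807328002865026
A 327 far x 0.5981 y mid 0.1144 x-slope 0.5946 z 0.1063
B 330 far x 0.5954 y mid 0.0554 x-slope 0.5937 z 0.106
C 340 far x 0.5929 y mid -0.0167 x-slope 0.5935 z 0.1061
A 0.005 0.03 (array([0.5805, 0.1167]), 205, np.float64(0.001))
A 0.03 0.06 (array([0.5808, 0.1171]), 272, np.float64(0.0015))
A 0.088 0.103 (array([0.5809, 0.1145]), 115, np.float64(0.0008))
B 0.005 0.03 (array([0.577 , 0.0571]), 78, np.float64(0.0009))
B 0.03 0.06 (array([0.5768, 0.0579]), 117, np.float64(0.0008))
B 0.088 0.103 (array([0.5781, 0.0557]), 83, np.float64(0.0008))
C 0.005 0.03 (array([ 0.5748, -0.0156]), 101, np.float64(0.001))
C 0.03 0.06 (array([ 0.5741, -0.0158]), 132, np.float64(0.0008))
C 0.088 0.103 (array([ 0.5754, -0.0175]), 85, np.float64(0.0008))
rail face 226 [0.02905917 0.59990458] x at [np.float64(0.6031), np.float64(0.6013), np.float64(0.5991)]
blade rear 0.008 11 0.5074
blade rear 0.02 21 0.507
blade rear 0.035 30 0.506
```

View pics/t15a.png

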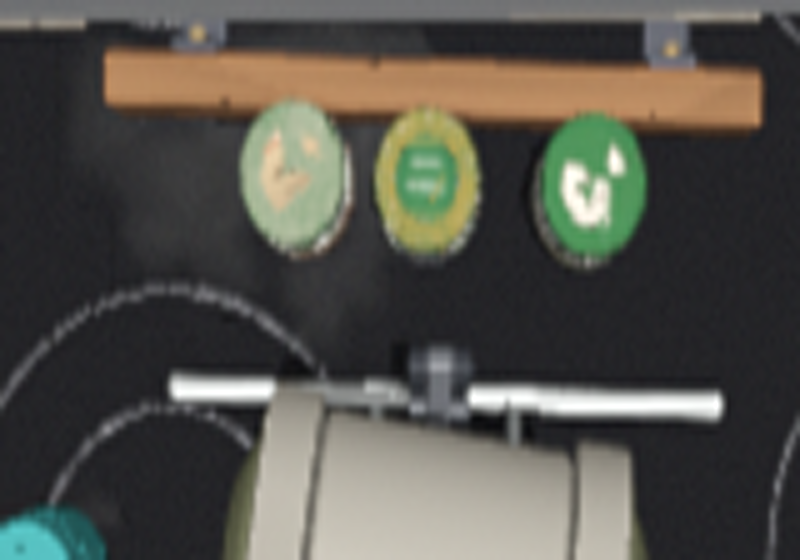

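Call:
move_arm(
  targets=[
    {"tx":0,"ty":1,"tz":0,"ax":0,"ay":0,"az":0,"claw":0},
    {"tx":0,"ty":2,"tz":0,"ax":0,"ay":0,"az":0,"claw":0},
    {"tx":0,"ty":3,"tz":0,"ax":0,"ay":0,"az":0,"claw":0},
    {"tx":0,"ty":3.5,"tz":0,"ax":0,"ay":0,"az":0,"claw":0},
    {"tx":0,"ty":3.5,"tz":0,"ax":0,"ay":0,"az":0,"claw":0},
  ],
)

```text
clock: 27.65
eef_pos: [0.461, 0.0519, 0.0624]
tool_rot: [[0.999, -0.0, 0.034], [-0.034, 0.0, 0.999], [-0.0, -1.0, 0.0]]
contact_force: [-0.5, -0.5, -3.1]
finger_gap: 0.0156
```

```bash
python3 d.py .463 .0519 .0614 -1.9
```

```text
t 27.65 pos [0.461  0.0519 0.0624] head -1.95 tilt [-2.e-04  0.e+00 -1.e+00] F [-0.5  -0.49 -3.14] M [ 0.05  0.01 -0.07] gap 0.0156 q [-0.14  0.39  1.73  0.    1.02 -0.11]
shift mm [2. 1. 0.] rot deg [-0.   -0.05 -0.01]
```

Call:
move_arm(
  targets=[
    {"tx":0,"ty":0.4,"tz":0,"ax":0,"ay":0,"az":0,"claw":0},
    {"tx":0,"ty":0.8,"tz":0,"ax":0,"ay":0,"az":0,"claw":0},
    {"tx":0,"ty":1.2,"tz":0,"ax":0,"ay":0,"az":0,"claw":0},
    {"tx":0,"ty":1.2,"tz":0,"ax":0,"ay":0,"az":0,"claw":0},
  ],
)

```text
clock: 28.05
eef_pos: [0.4611, 0.052, 0.0617]
tool_rot: [[0.999, 0.0, 0.034], [-0.034, 0.0, 0.999], [0.0, -1.0, 0.0]]
contact_force: [-2.7, 1.8, 2.6]
finger_gap: 0.0159
```

```bash
python3 d.py .463 .0519 .0614 -1.9
```

```text
t 28.05 pos [0.4611 0.052  0.0617] head -1.94 tilt [ 3.e-04  1.e-04 -1.e+00] F [-2.71  1.77  2.6 ] M [0.16 0.3  0.05] gap 0.0159 q [-0.14  0.39  1.73  0.    1.02 -0.11]
shift mm [ 1.9  0.3 -0.1] rot deg [-0.01 -0.04  0.02]
```

Call:
move_arm(
  targets=[
    {"tx":0,"ty":0,"tz":0,"ax":0,"ay":0,"az":0,"claw":0.25},
    {"tx":0,"ty":0,"tz":0,"ax":0,"ay":0,"az":0,"claw":0.35},
    {"tx":0,"ty":0,"tz":0,"ax":0,"ay":0,"az":0,"claw":0.5},
    {"tx":0,"ty":0,"tz":0,"ax":0,"ay":0,"az":0,"claw":0.6},
    {"tx":0,"ty":0,"tz":0,"ax":0,"ay":0,"az":0,"claw":0.6},
    {"tx":0,"ty":0,"tz":0,"ax":0,"ay":0,"az":0,"claw":0.6},
  ],
)

```text
clock: 28.65
eef_pos: [0.4611, 0.0519, 0.0614]
tool_rot: [[0.999, 0.0, 0.034], [-0.034, -0.0, 0.999], [0.0, -1.0, -0.0]]
contact_force: [0.3, -0.6, 0.3]
finger_gap: 0.051
```

```bash
python3 d.py .463 .0519 .0614 -1.9; python3 - <<'E'
from h import *
c=grab('side','s16');i=c['img'][:,:,::-1]
cv2.imwrite('pics/s16a.png',cv2.resize(i[150:280,260:420],None,fx=4.5,fy=4.5,interpolation=cv2.INTER_CUBIC))
E
```

```text
t 28.65 pos [0.4611 0.0519 0.0614] head -1.94 tilt [ 1.e-04 -0.e+00 -1.e+00] F [ 0.35 -0.56  0.27] M [-0.01  0.07 -0.01] gap 0.051 q [-0.14  0.39  1.73 -0.    1.02 -0.11]
shift mm [ 1.9 -0.   0. ] rot deg [ 0.   -0.04  0.01]
```

View pics/s16a.png

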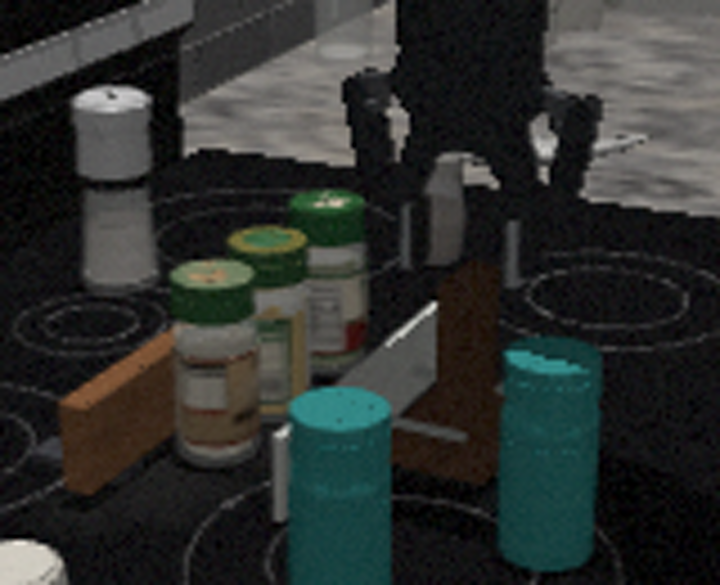

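Released: the straightedge stands upright at about (470, 380), the fingers hang clear on both sides of the grip, and the jars are upright. Now straight up and away.

Call:
move_arm(
  targets=[
    {"tx":0,"ty":-6,"tz":0,"ax":0,"ay":0,"az":0,"claw":0.6},
    {"tx":0,"ty":-16,"tz":0,"ax":0,"ay":0,"az":0,"claw":0.6},
    {"tx":0,"ty":-30,"tz":0,"ax":0,"ay":0,"az":0,"claw":0.6},
    {"tx":0,"ty":-50,"tz":0,"ax":0,"ay":0,"az":0,"claw":0.6},
    {"tx":0,"ty":-75,"tz":0,"ax":0,"ay":0,"az":0,"claw":0.6},
    {"tx":0,"ty":-100,"tz":0,"ax":0,"ay":0,"az":0,"claw":0.6},
    {"tx":0,"ty":-125,"tz":0,"ax":0,"ay":0,"az":0,"claw":0.6},
    {"tx":-25,"ty":-150,"tz":0,"ax":0,"ay":0,"az":0,"claw":0.6},
    {"tx":-50,"ty":-170,"tz":0,"ax":0,"ay":0,"az":0,"claw":0.6},
    {"tx":-80,"ty":-180,"tz":0,"ax":0,"ay":0,"az":0,"claw":0.6},
    {"tx":-100,"ty":-180,"tz":0,"ax":0,"ay":0,"az":0,"claw":0.6},
    {"tx":-100,"ty":-180,"tz":0,"ax":0,"ay":0,"az":0,"claw":0.6},
  ],
)

```text
clock: 29.9
eef_pos: [0.3594, 0.0556, 0.2427]
tool_rot: [[0.999, 0.002, 0.034], [-0.034, -0.0, 0.999], [0.002, -1.0, -0.0]]
contact_force: [2.0, -0.2, 0.6]
finger_gap: 0.0514
```

```bash
python3 d.py .363 .0519 .24 -1.9;  python3 - <<'E'
from h import *
c=grab('top','t17'); i=c['img'][:,:,::-1]
cv2.imwrite('pics/t17a.png',cv2.resize(i[165:305,180:460],None,fx=2.8,fy=4,interpolation=cv2.INTER_CUBIC))
w=world(c)
s=w[225:262,240:400].reshape(-1,3); s=s[(s[:,2]>.044)&(s[:,2]<.056)&(s[:,0]>.47)]; print('blade',len(s),s.min(0).round(4),s.max(0).round(4))
c=grab('side','s17'); i=c['img'][:,:,::-1]
cv2.imwrite('pics/s17a.png',cv2.resize(i[140:310,190:430],None,fx=3.2,fy=3.2,interpolation=cv2.INTER_CUBIC))
E
python3 j.py t17; python3 k.py s17 .508
```

```text
t 29.9 pos [0.3594 0.0556 0.2427] head -1.93 tilt [ 2.1e-03 -4.0e-04 -1.0e+00] F [ 1.99 -0.24  0.63] M [ 0.    0.03 -0.01] gap 0.0514 q [-0.18  0.    1.64 -0.    1.49 -0.14]
shift mm [ 3.7  2.7 -3.6] rot deg [ 0.02 -0.03  0.12]
blade 285 [ 0.4703 -0.076   0.044 ] [0.511  0.2374 0.0557]
front slope deg 1.7786645175406124 x at y=.0535 0.5990908482801381 0.0028400291684347544
rear slope deg 2.0043610708107744 x at y=.0535 0.6157376616613465 0.002074528564469987
A 331 far x 0.5981 y mid 0.1144 x-slope 0.5946 z 0.1061
B 331 far x 0.5954 y mid 0.0554 x-slope 0.5937 z 0.1059
C 341 far x 0.593 y mid -0.0167 x-slope 0.5935 z 0.1062
A 0.005 0.03 (array([0.5804, 0.1166]), 206, np.float64(0.0012))
A 0.03 0.06 (array([0.5806, 0.117 ]), 276, np.float64(0.0015))
A 0.088 0.103 (array([0.5803, 0.1142]), 115, np.float64(0.0008))
B 0.005 0.03 (array([0.577 , 0.0571]), 80, np.float64(0.0007))
B 0.03 0.06 (array([0.5769, 0.0573]), 120, np.float64(0.001))
B 0.088 0.103 (array([0.5779, 0.0555]), 78, np.float64(0.0008))
C 0.005 0.03 (array([ 0.5748, -0.0158]), 105, np.float64(0.0012))
C 0.03 0.06 (array([ 0.574 , -0.0156]), 131, np.float64(0.0009))
C 0.088 0.103 (array([ 0.5758, -0.0173]), 86, np.float64(0.0007))
rail face 228 [0.03382351 0.59901455] x at [np.float64(0.6031), np.float64(0.6013), np.float64(0.5991)]
blade rear 0.008 14 0.5068
blade rear 0.02 20 0.5063
blade rear 0.035 28 0.506
```

View pics/t17a.png

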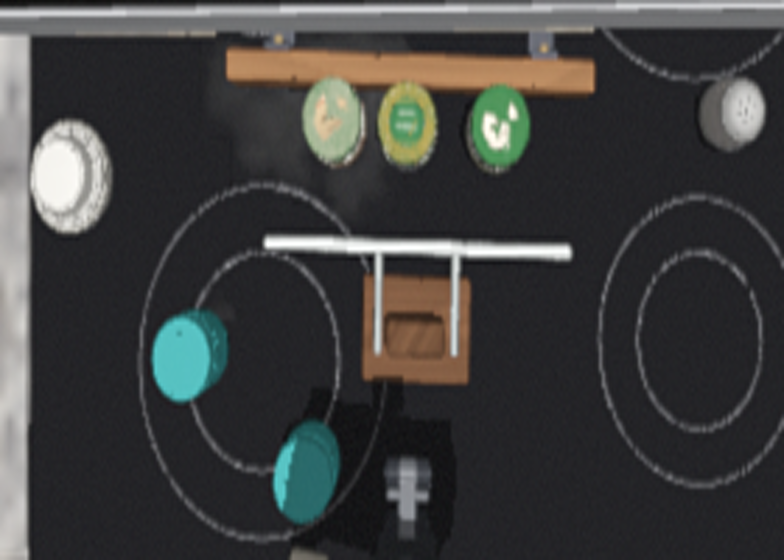

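View pics/s17a.png

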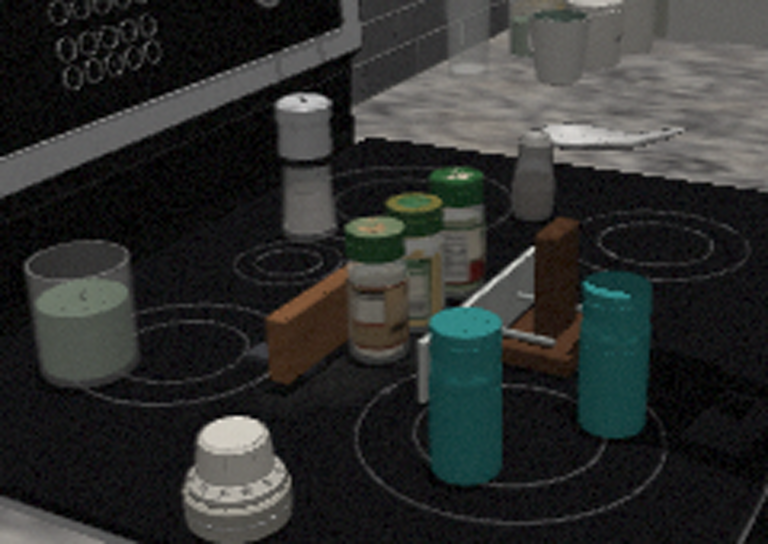

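```bash
python3 - <<'E'
from bench import *
print(sign_off())
E
```

```text
the job is handed in; nothing more can be done
None
```

The three jars stand upright in one row against the rail. The straightedge is released and standing on the range about 4 cm in front of them, and I handed the job in at about 30 s.

- **Two presses were needed.** I pressed once at about 14 N, then drew back. The pictures showed the blade had pitched nose-down in the grip, so the jars leaned and settled 1.5–3 mm off the rail. I came in again with the blade pitched to cancel that and pressed at 13–14.4 N for over 2.5 s. The highest force I read was 14.4 N; I read it only between moves, not continuously.
- **After the second press the jars stayed put.** Their caps moved no more than 0.2 mm between the press and the release.
- **Bystanders:** the final pictures show the timer, shaker, grinder, candle and both turquoise look-alikes standing, and I touched none of them.
- **One check disagreed.** By depth image, gaps to the rail still read about 0.4–2 mm from the side camera and about 2.6–3.6 mm from the top camera. In both, the left jar reads about 1–1.7 mm closer than the right. That is near the 2 mm calibration limit. The rail took the full 14 N with the moment almost balanced, so I judged the row seated.

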